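# Load the sloped settling rack with barrel samples and clip its keeper bar on

## Task

Lay every square amber sample flask that is on the table lengthwise on a narrow cork saddle of the sloped rack, one flask to a saddle, cap uphill and base against the brass stop at the low end (any saddle will do). Then push the keeper bar, handle outward, square down on to the rack's two end posts across the flasks until both orange snap hooks have clicked shut over its ends. Do not knock over the bottles and the candle standing about.

Things in the scene. Friction and masses are not known exactly. Their poses are not given: they have to be found in the camera images.
- flask_0: amber glass sample flask with a square body 100 x 34 x 34 mm, a paper label with a red band and a white screw cap 24 mm across (flask 122 mm long overall, 0.15 kg); lies on one of its four equal long sides. Origin in the middle of the square body (17 mm above what it lies on, 50 mm from its base); +x runs along the flask to the cap. May be absent.
- flask_1: amber glass sample flask with a square body 100 x 34 x 34 mm, a paper label with a red band and a white screw cap 24 mm across (flask 122 mm long overall, 0.15 kg); lies on one of its four equal long sides. Origin in the middle of the square body (17 mm above what it lies on, 50 mm from its base); +x runs along the flask to the cap. May be absent.
- flask_2: amber glass sample flask with a square body 100 x 34 x 34 mm, a paper label with a red band and a white screw cap 24 mm across (flask 122 mm long overall, 0.15 kg); lies on one of its four equal long sides. Origin in the middle of the square body (17 mm above what it lies on, 50 mm from its base); +x runs along the flask to the cap. May be absent.
- flask_3: amber glass sample flask with a square body 100 x 34 x 34 mm, a paper label with a red band and a white screw cap 24 mm across (flask 122 mm long overall, 0.15 kg); lies on one of its four equal long sides. Origin in the middle of the square body (17 mm above what it lies on, 50 mm from its base); +x runs along the flask to the cap. May be absent.
- flask_0_cap (a point): centre of the cap's end face of flask_0, 72 mm along +x from the flask's origin
- flask_1_cap (a point): centre of the cap's end face of flask_1, 72 mm along +x from the flask's origin
- flask_2_cap (a point): centre of the cap's end face of flask_2, 72 mm along +x from the flask's origin
- flask_3_cap (a point): centre of the cap's end face of flask_3, 72 mm along +x from the flask's origin
- saddle_0 (a point): saddle 0 of the rack, counted from the left (+y), 60 mm apart: point on its top face just below the origin of a well-laid flask (17 mm above it along z). x points uphill (away from the robot, 20 degrees above level), y across to the left, z square to the slope. Cork, 22 mm wide, 100 mm long, 14 mm above the board. Brass stop: 50 mm downhill of this point, rising 16 mm above the saddle.
- saddle_1 (a point): saddle 1 of the rack, counted from the left (+y), 60 mm apart: point on its top face just below the origin of a well-laid flask (17 mm above it along z). x points uphill (away from the robot, 20 degrees above level), y across to the left, z square to the slope. Cork, 22 mm wide, 100 mm long, 14 mm above the board. Brass stop: 50 mm downhill of this point, rising 16 mm above the saddle.
- saddle_2 (a point): saddle 2 of the rack, counted from the left (+y), 60 mm apart: point on its top face just below the origin of a well-laid flask (17 mm above it along z). x points uphill (away from the robot, 20 degrees above level), y across to the left, z square to the slope. Cork, 22 mm wide, 100 mm long, 14 mm above the board. Brass stop: 50 mm downhill of this point, rising 16 mm above the saddle.
- saddle_3 (a point): saddle 3 of the rack, counted from the left (+y), 60 mm apart: point on its top face just below the origin of a well-laid flask (17 mm above it along z). x points uphill (away from the robot, 20 degrees above level), y across to the left, z square to the slope. Cork, 22 mm wide, 100 mm long, 14 mm above the board. Brass stop: 50 mm downhill of this point, rising 16 mm above the saddle.
- keeper_seat (a point): centre of the keeper's underside when it is home on the end posts: 34 mm uphill of the saddles' points, midway between the posts, 36 mm above the saddles' tops (2 mm above the flasks); axes like the saddles'. The posts' tops, 150 to 164 mm either side in y, have flared brass cheeks that leave the keeper 4 to 6 mm of play either way in x; the hooks leave it 2 mm each way in y. The rack is fixed.
- keeper: keeper: aluminium bar 328 mm long (y), 22 mm wide (x), 12 mm thick, 0.12 kg, with orange end marks and a black handle block in the middle, 20 mm (x) by 40 mm (y), its top 48 mm above the bar's underside. Origin: centre of the underside; z up through the handle. Both ends are alike. Push it home held by the handle, or press the handle's top or the end marks with shut fingers.
- hook_left (a joint): orange sprung hook at the rack's left (+y) end, in rad: 0 shut (at rest, its catch 5 mm over the keeper's end and 1 mm above its top), positive sprung outward. The keeper pushes it out about 0.1 rad on its way down, then it snaps back to 0. The hooks' tips stand about 40 mm above keeper_seat; both together need about 5 to 15 N.
- hook_right (a joint): the same at the right (-y) end
- green_bottle: bystander: tall green bottle 73 mm across, 296 mm high; origin under its base, z up
- half_bottle: bystander: half bottle 62 mm across, 241 mm high; origin under its base, z up
- small_liqueur: bystander: small bottle 47 mm across, 166 mm high; origin under its base, z up
- candle: bystander: white pillar candle 64 mm across, 94 mm high; origin under its base, z up

How it is judged:
On the way, in this order (a step that is already met when the one before it is completed fails the run):
1. every flask lies on its own saddle, cap uphill, base against the stop (x of flask_0 in the frame of saddle_0 between -0.005 and 0.007 m and z of flask_0 in the frame of saddle_0 between 0.013 and 0.022 m and x of each of flask_0_cap, flask_1_cap, flask_2_cap, flask_3_cap in the frame of saddle_0 above 0.06 m and angle between the x axis of each of flask_0, flask_1, flask_2, flask_3 and the x axis of saddle_0, either way round below 0.15 rad and (y of flask_0 in the frame of saddle_0 between -0.01 and 0.01 m or y of flask_0 in the frame of saddle_1 between -0.01 and 0.01 m or y of flask_0 in the frame of saddle_2 between -0.01 and 0.01 m or y of flask_0 in the frame of saddle_3 between -0.01 and 0.01 m) and x of flask_1 in the frame of saddle_0 between -0.005 and 0.007 m and z of flask_1 in the frame of saddle_0 between 0.013 and 0.022 m and (y of flask_1 in the frame of saddle_0 between -0.01 and 0.01 m or y of flask_1 in the frame of saddle_1 between -0.01 and 0.01 m or y of flask_1 in the frame of saddle_2 between -0.01 and 0.01 m or y of flask_1 in the frame of saddle_3 between -0.01 and 0.01 m) and x of flask_2 in the frame of saddle_0 between -0.005 and 0.007 m and z of flask_2 in the frame of saddle_0 between 0.013 and 0.022 m and (y of flask_2 in the frame of saddle_0 between -0.01 and 0.01 m or y of flask_2 in the frame of saddle_1 between -0.01 and 0.01 m or y of flask_2 in the frame of saddle_2 between -0.01 and 0.01 m or y of flask_2 in the frame of saddle_3 between -0.01 and 0.01 m) and x of flask_3 in the frame of saddle_0 between -0.005 and 0.007 m and z of flask_3 in the frame of saddle_0 between 0.013 and 0.022 m and (y of flask_3 in the frame of saddle_0 between -0.01 and 0.01 m or y of flask_3 in the frame of saddle_1 between -0.01 and 0.01 m or y of flask_3 in the frame of saddle_2 between -0.01 and 0.01 m or y of flask_3 in the frame of saddle_3 between -0.01 and 0.01 m)), for 0.3 s.
2. the keeper is home on the posts and both hooks have clicked over it (z of keeper in the frame of keeper_seat between -0.004 and 0.003 m and x of keeper in the frame of keeper_seat between -0.008 and 0.008 m and y of keeper in the frame of keeper_seat between -0.008 and 0.008 m and angle between the z axis of keeper and the z axis of keeper_seat, either way round below 0.06 rad and angle between the y axis of keeper and the y axis of keeper_seat, either way round below 0.08 rad and value of joint each of hook_left, hook_right below 0.03 rad), for 0.3 s.
At the end, for the whole second after the job is handed in: every flask present lies lengthwise on a saddle of its own, within 10 mm of the saddle's middle line and 0.15 rad of its direction, cap uphill, base within 7 mm of the stop; the keeper is flat on both posts (within 3 mm) with both hooks shut over its ends (within 0.03 rad); all at rest (all of step 1 and all of step 2 and linear speed of each of flask_0, flask_1, flask_2, flask_3, keeper below 0.02 m/s); the robot touches nothing.
It fails at once if the green_bottle is knocked over (angle between green_bottle's own z axis and vertical above 0.6 rad).
It fails at once if the half_bottle is knocked over (angle between half_bottle's own z axis and vertical above 0.6 rad).
It fails at once if the small_liqueur is knocked over (angle between small_liqueur's own z axis and vertical above 0.6 rad).
It fails at once if the candle is knocked over (angle between candle's own z axis and vertical above 0.6 rad).
Of flask_0, flask_1, flask_2, flask_3 only 3 to 4 are there at a start; the rules pass over those that are not, and their reading is None.
At some moment in a run one of keeper may be knocked a few centimetres aside while the robot is not near it.
Once in a run the grip may slacken for a moment while it holds something.
It also fails if it takes over 210 s, if anything falls off the work surface, if the arm or the gripper's body presses on something with over 40 N, if the wrist force passes 120 N, or if a joint passes its speed limit or range.

## Robot

A 6-joint arm with a two-finger parallel gripper is mounted at the origin on a cart in front of the work surface, level with it; the furniture and walls round the work are solid. World frame = base frame: x ahead of the robot, y to its left, z up, the work surface at z = 0. Lengths are in m, angles in rad, forces in N, time in s.
With the tool pointing down it reaches from about 0.35 to 0.875 m from the base axis. Payload 15.5 kg.
Tool frame: the origin (TCP) lies on the centre line of the jaws, within the pads' length; the fingertips stand 19 mm ahead of it and the grasp point (between the pads) is the TCP; z points along the fingers, x is the direction in which the jaws open and shut, and the axes are right-handed (so a half turn about z gives the same grasp; the last joint's range is limited). The gripper opens to 85 mm and grips with 20 to 120 N. Pads are 22 mm wide; open, the fingers measure 114 mm over their backs; the gripper's body (76 mm by 85 mm) begins 54 mm behind the grasp point. The pads swing forward as they close: fully open they stand 13 mm farther back than shut.
Start: joints at [1.171, 0.494, 1.345, -0, 1.302, -0.096], TCP at [0.188, 0.596, 0.25] pointing down, gripper open.
Joint ranges: [-2.91, 2.91], [-0.82, 2.16], [0.22, 2.67], [-1.22, 4.37], [0.12, 2.79], [-3.08, 3.08]. Speed limits (rad/s): [1.89, 1.89, 2.57, 3.01, 3.01, 3.01].

## Interface

Orientations are given as a unit quaternion [w, x, y, z].
In Python, from cell import env gives the robot as it stands. The module is installed in compiled form; this text tells all that it offers.
- The arm moves only by the tool servo_tool, never from a script. Its argument "moves" is a list of rows, each a list of 6 numbers: the shift along the tool's x, y, z in mm, then the turn, a rotation vector about the tool's x, y, z in degrees. In form: [[dx, dy, dz, ax, ay, az], ...]. A call has 1 to 10 rows; each row shifts and turns the commanded pose from where the row before left it, along the tool's axes as they then stand; what a row does not reach is not made up. A row lasts 1/12 s, in which the tool goes at most 41.7 mm and 7.16 degrees, less where a joint would pass 70% of its speed; a pose out of reach is approached as far as the arm can. A call is refused whole if a number of a shift passes 41.7 or a number of a turn 7.16, either way. A call with a gripper value outside its range is refused whole. "hand" is the closure, from -1 (fully open) to 1 (shut), so that 0 is half open, set as the call begins (left out, the last holds). The fingers move at their own pace and stop on an object; "newtons" is the grip in N (left out, the last holds). Time passes only in rows, so rows that do not move let the fingers close. It gives the time, the measured TCP pose, the force and the opening at its end, in the units of the state.
- env.get_obs(): the state, without advancing time (a new reading comes with each control period).
- env.grab_frame(name): name is "scene" or "side" or "wrist"; returns (picture, depth): 480x640x3 uint8, blue, green, red; 480x640 float32, m along the optical axis (not along the pixel's ray), 0 where there is no reading.
- env.get_calibration(name): a dict with "fx", "fy", "cx", "cy" (pixels), "k1" (the pictures are not rectified: a ray, as slopes to the right and down, at radius r is drawn at 1 + k1 r^2 times it, then the intrinsics apply), "eye" and "orientation" of the camera in the world. Camera axes: x right, y up, looking along -z (the intrinsics and any distortion apply to the point x, -y, -z); pixel columns grow to the right and rows downward; lengths in m; the calibration is good to about 2 mm. A picture is of the moment at which its call begins: read the wrist's pose just before it. get_calibration takes no time and is no camera call; for the wrist camera it gives the pose at the moment of the call.
- env.finish_job(): hands the job in, once; it reports no verdict.
The state is a dict: "clock": time; "joint_positions": joint angles; "qd": joint speeds; "joint_torque": joint torques, N m; "position": TCP position; "tcp_rot": TCP orientation; "ft_force": force on the tool from outside, world axes, zero at the start; "torque": the same for the moment, N m; "width": finger opening in m.
Only numpy, scipy, OpenCV 4.12 (cv2) and the standard library are available. Lean on these libraries where they do the work, as an engineer would, in place of code of your own. Each camera call takes 0.05 s, during which the arm holds its last target. There are 200 camera calls.

## Working session

There is one attempt and no reset: what is moved stays moved. The work goes in short steps, Python scripts to look and compute and a tool call to move; the robot and the scene stay as the last step left them, time stands still between calls to the robot, and variables do not carry over. Pictures are saved under pics/ and viewed, about 12 in all and at most 16, crops included, and the job is handed in when it is done.

Besides the shell and the picture viewer there is one more tool, called after "Emit:" as a command line: name --pt "numbers of a row" for each row, then --argument value for the rest. servo_tool: Moves the arm, as the interface text tells. Its arguments: {"type":"object","properties":{"moves":{"type":"array"},"hand":{"type":"number"},"newtons":{"type":"number"}},"required":["moves"]}

```bash
mkdir -p pics; cat > h.py <<'E'
import numpy as np, cv2
from cell import env
from scipy.spatial.transform import Rotation as R
def q2m(q): return R.from_quat([q[1],q[2],q[3],q[0]]).as_matrix()
def grab(n):
    c=env.get_calibration(n); im,d=env.grab_frame(n); return im,d,c
def cloud(d,c):
    v,u=np.mgrid[0:480,0:640]
    K=np.array([[c['fx'],0,c['cx']],[0,c['fy'],c['cy']],[0,0,1.]])
    p=cv2.undistortPoints(np.stack([u,v],-1).reshape(-1,1,2).astype(float),K,np.array([c['k1'],0,0,0.])).reshape(480,640,2)
    P=np.stack([p[...,0]*d,-p[...,1]*d,-d],-1)
    W=P@q2m(c['orientation']).T+np.array(c['eye']); W[d==0]=np.nan
    return W
E
python3 - <<'E'
from h import *
for n in ['scene','side']:
    im,d,c=grab(n); cv2.imwrite(f'pics/{n}0.png',im); np.savez(f'{n}0.npz',W=cloud(d,c),im=im)
    print(n,c)
print(env.get_obs())
E
```

```text
scene {'fx': 578.6645156930078, 'fy': 578.6645156930078, 'cx': 316.23078463995193, 'cy': 237.83888366754522, 'k1': -0.05727683830337251, 'eye': array([-0.30540232, -0.48544437,  1.22441743]), 'orientation': array([ 0.81000078,  0.31429969, -0.17653861, -0.46254574])}
side {'fx': 448.2198823388391, 'fy': 448.2198823388391, 'cx': 312.96102229151563, 'cy': 241.05643632767004, 'k1': -0.015300097877369951, 'eye': array([ 0.19501222, -1.04944014,  0.72178458]), 'orientation': array([ 0.84748879,  0.50646179, -0.08487842, -0.13436833])}
{'clock': 0.1, 'joint_positions': array([ 1.17048981e+00,  4.94150217e-01,  1.34603420e+00, -4.72939915e-07,
        1.30248807e+00, -9.54896057e-02]), 'qd': array([ 0.00103189, -0.00090299, -0.00198086,  0.00024922,  0.00021483,
        0.00083917]), 'joint_torque': array([ 2.01425035e-03, -8.83588386e+01, -3.84561574e+01, -3.64044936e-04,
        5.21680093e-03,  2.81909280e-06]), 'position': array([0.18745479, 0.59593118, 0.24975357]), 'tcp_rot': array([ 2.76628786e-04,  8.06262374e-01,  5.91557853e-01, -4.63668523e-04]), 'ft_force': array([ 0.26862438, -0.75866088,  0.65604111]), 'torque': array([ 0.08352569, -0.01815108, -0.04697053]), 'width': 0.08552693939989403}
```

View pics/scene0.png

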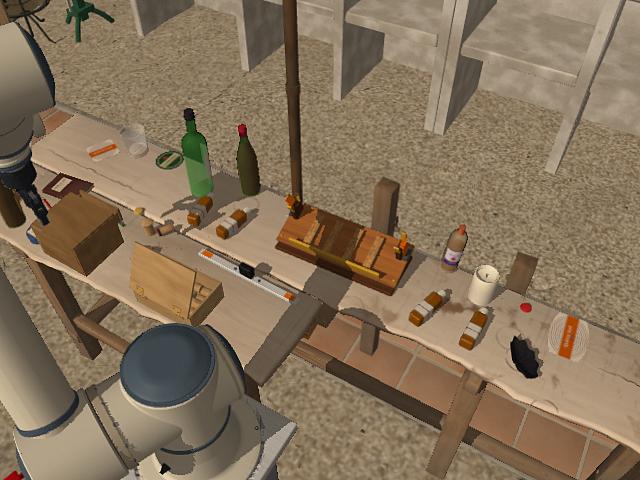

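View pics/side0.png

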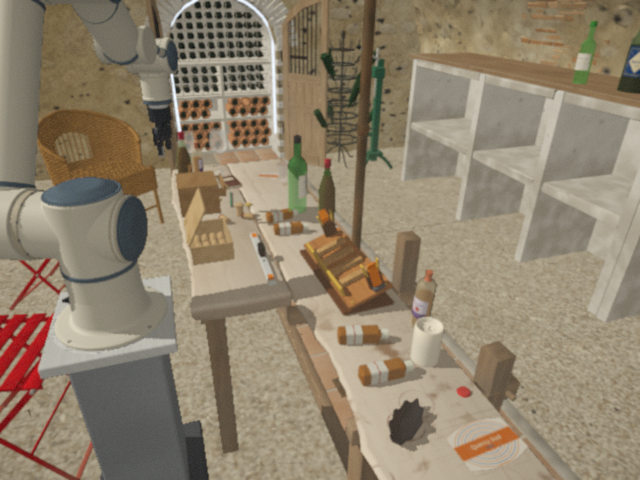

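The scene view shows four flasks at about (200,210), (232,222), (428,306) and (474,327). The rack is at (345,250). The keeper lies with its handle up at (246,271), with bottles at (197,160), (247,165) and (455,250) and the candle at (484,285). Next, enlarged crops.

```bash
python3 - <<'E'
import cv2,numpy as np
im=cv2.imread('pics/scene0.png')
a=cv2.resize(im[185:305,170:310],None,fx=2.85,fy=2.85,interpolation=cv2.INTER_CUBIC)
b=cv2.resize(im[265:365,395:512],None,fx=3.4,fy=3.4,interpolation=cv2.INTER_CUBIC)
cv2.imwrite('pics/c1.png',np.hstack([a[:340],b[:340]])[:, :800])
cv2.imwrite('pics/c2.png',cv2.resize(im[180:300,265:425],None,fx=5,fy=5,interpolation=cv2.INTER_CUBIC))
print(a.shape,b.shape)
E
```

```text
(342, 399, 3) (340, 398, 3)
```

View pics/c1.png

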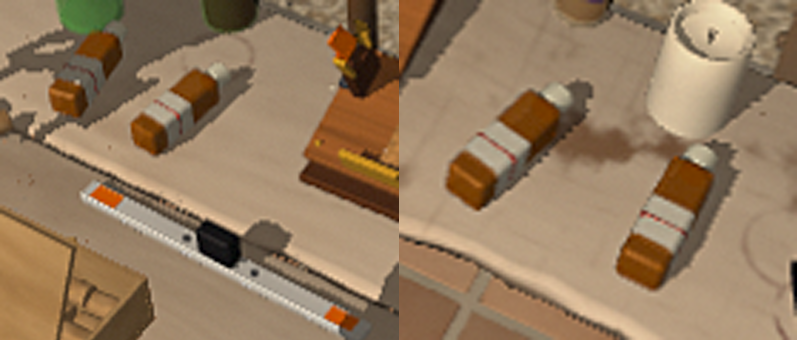

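View pics/c2.png

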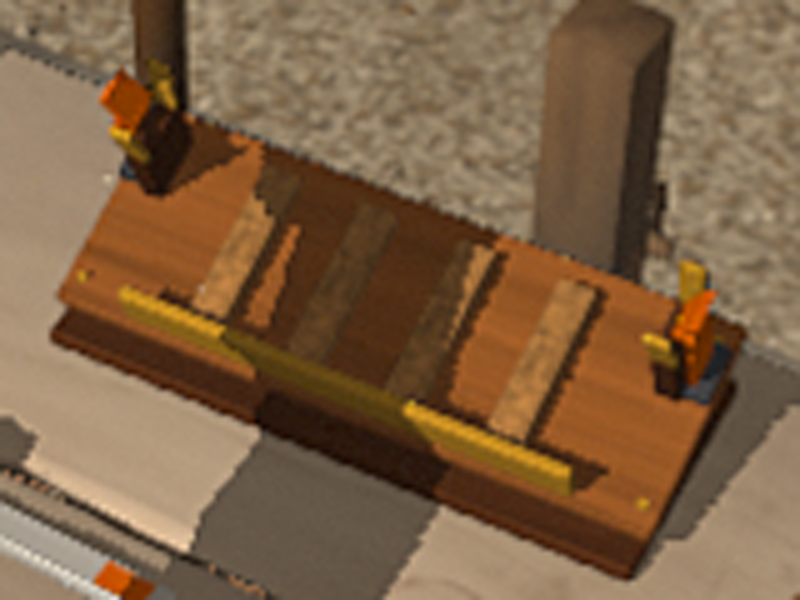

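```bash
python3 - <<'E'
from h import *
z=np.load('scene0.npz'); W=z['W']; im=z['im']
def box(u0,u1,v0,v1,lo,hi):
    P=W[v0:v1,u0:u1].reshape(-1,3); return P[(P[:,2]>lo)&(P[:,2]<hi)]
for n,b in dict(A=(183,216,190,230),B=(212,252,204,242),C=(405,454,284,328),D=(455,492,302,352)).items():
    P=W[b[2]:b[3],b[0]:b[1]].reshape(-1,3); ok=np.isfinite(P[:,0])
    Q=P[ok&(P[:,2]>.012)&(P[:,2]<.06)]
    T=Q[(Q[:,2]>.03)]
    r=cv2.minAreaRect((T[:,:2]*1000).astype(np.float32)); r2=cv2.minAreaRect((Q[:,:2]*1000).astype(np.float32))
    print(n,ok.mean(),len(Q),len(T),'top z',np.median(T[:,2]),'rect top',r,'all',r2)
# keeper
P=W[240:305,195:300].reshape(-1,3); im2=im[240:305,195:300].reshape(-1,3)
Q=P[(P[:,2]>.007)&(P[:,2]<.02)&(P[:,0]>.3)]; H=P[(P[:,2]>.035)&(P[:,2]<.06)]
print('bar',len(Q),cv2.minAreaRect((Q[:,:2]*1000).astype(np.float32)),np.median(Q[:,2]));print('hand',len(H),H.mean(0),cv2.minAreaRect((H[:,:2]*1000).astype(np.float32)))
T=W[210:225,250:275].reshape(-1,3);print('table',np.nanmedian(T[:,2]))
# rack board patches: crop px/5+offset
def pt(x,y): 
    u,v=int(round(265+x/5)),int(round(180+y/5)); return np.nanmedian(W[v-1:v+2,u-1:u+2].reshape(-1,3),0)
for nm,x,y in [('s0lo',215,300),('s0hi',275,190),('s1lo',312,345),('s1hi',372,220),('s2lo',410,375),('s2hi',478,258),('s3lo',512,420),('s3hi',575,300),('bd',150,240),('bd',610,440),('bd',450,300),('bd',220,180)]: print(nm,pt(x,y).round(4))
E
```

```text
A 0.9977272727272727 504 253 top z 0.03333863808178483 rect top ((559.4795532226562, 432.20263671875), (111.83413696289062, 34.86376953125), 9.995224952697754) all ((573.2176513671875, 439.8941955566406), (143.94581604003906, 74.49781036376953), 34.402706146240234)
B 0.9967105263157895 490 275 top z 0.033743135297597204 rect top ((566.0494995117188, 314.56414794921875), (40.21544647216797, 117.83384704589844), 83.85830688476562) all ((572.5672607421875, 315.80279541015625), (42.474700927734375, 130.94581604003906), 84.9385757446289)
C 0.9967532467532467 602 381 top z 0.03332563108340625 rect top ((573.3546142578125, -285.4986267089844), (34.673248291015625, 119.01318359375), 75.742431640625) all ((575.777587890625, -285.95391845703125), (35.88627624511719, 127.5827407836914), 76.38786315917969)
D 0.9972972972972973 618 399 top z 0.033327576785992186 rect top ((574.5492553710938, -413.2646484375), (34.05012893676758, 118.5805435180664), 87.35322570800781) all ((590.86669921875, -411.1856689453125), (154.2220458984375, 42.8828010559082), 3.1895713806152344)
bar 1029 ((438.66644287109375, 181.299560546875), (217.95191955566406, 284.4609069824219), 31.812299728393555) 0.011669567121690427
hand 443 [0.37001511 0.19280286 0.04817666] ((431.7309265136719, 192.5087890625), (106.3472900390625, 325.5169982910156), 72.04556274414062)
table -0.0002494056728182814
s0lo [0.5927 0.0795 0.0474]
s0hi [0.6594 0.0809 0.0757]
s1lo [0.591  0.0198 0.0474]
s1hi [0.6658 0.023  0.0766]
s2lo [ 0.5981 -0.0391  0.0512]
s2hi [ 0.67   -0.0419  0.0756]
s3lo [ 0.5973 -0.0986  0.0484]
s3hi [ 0.6694 -0.101   0.0753]
bd [0.6158 0.1366 0.0437]
bd [ 0.6194 -0.1481  0.0416]
bd [ 0.6444 -0.0389  0.0651]
bd [0.6614 0.1194 0.0604]
```

```bash
python3 - <<'E'
from h import *
z=np.load('scene0.npz'); W=z['W']; im=z['im']
hsv=cv2.cvtColor(im,cv2.COLOR_BGR2HSV)
# bystanders: points above table by height per xy cluster
for n,(u0,u1,v0,v1) in dict(green=(180,214,105,198),half=(232,262,120,196),small=(440,470,224,272),candle=(468,500,262,306)).items():
    P=W[v0:v1,u0:u1].reshape(-1,3); P=P[(P[:,2]>.015)&(P[:,2]<.32)&(P[:,0]<.85)]
    lo=P[P[:,2]<.09]; print(n,'xy pct5/95',np.percentile(lo[:,:2],[5,50,95],axis=0).round(3).tolist(),P[:,2].max().round(3))
# keeper in detail
P=W[240:310,190:305].reshape(-1,3); Q=P[(P[:,2]>.008)&(P[:,2]<.018)&(P[:,0]>.33)&(P[:,0]<.5)]
# ransac line width
best=0
rng=np.random.default_rng(0)
for _ in range(2000):
    a,b=Q[rng.integers(len(Q),size=2),:2]; d=b-a; L=np.linalg.norm(d)
    if L<.1: continue
    n=np.array([-d[1],d[0]])/L; k=np.abs((Q[:,:2]-a)@n)<.010
    if k.sum()>best: best=k.sum(); K=Q[k]
r=cv2.minAreaRect((K[:,:2]*1000).astype(np.float32)); print('keeper',best,len(Q),r,np.median(K[:,2]))
# handle
H=P[(P[:,2]>.044)&(P[:,2]<.052)]; 
print('handle xs',np.percentile(H,[5,50,95],axis=0).round(4).tolist())
# rack plane
B=W[180:300,265:425].reshape(-1,3); B=B[(B[:,0]>.53)&(B[:,0]<.76)&(B[:,1]>-.17)&(B[:,1]<.19)&(B[:,2]>.01)&(B[:,2]<.2)]
best=0
for _ in range(3000):
    p=B[rng.integers(len(B),size=3)]; n=np.cross(p[1]-p[0],p[2]-p[0]); n/=np.linalg.norm(n)+1e-12
    if n[2]<0:n=-n
    if n[2]<.85: continue
    k=np.abs((B-p[0])@n)<.002
    if k.sum()>best: best=k.sum(); K=k
c=B[K].mean(0); u,s,vt=np.linalg.svd(B[K]-c); n=vt[2]*np.sign(vt[2][2]); print('plane',best,len(B),n,np.degrees(np.arccos(n[2])),'dir',np.degrees(np.arctan2(-n[1],-n[0])),'z at x.63',c[2]-((.63-c[0])*n[0]+(-c[1])*n[1])/n[2])
h=(B-c)@n
yaw=np.arctan2(-n[1],-n[0]); 
np.savez('rack.npz',c=c,n=n,B=B,h=h)
S=B[(h>.011)&(h<.017)]
print('sad n',len(S))
ys=np.histogram(S[:,1],bins=np.arange(-.17,.19,.005)); print(dict(zip((ys[1][:-1]*1000).round().astype(int).tolist(),ys[0].tolist())))
T=B[(h>.024)&(h<.034)&(B[:,0]<.62)]; print('stop',len(T),np.percentile(T,[2,50,98],axis=0).round(4).tolist()); f=np.polyfit(T[:,1],T[:,0],1); print('stop line x=',f)
for cy in (.08,.02,-.04,-.1):
    k=S[(abs(S[:,1]-cy)<.02)]; print(cy,len(k),np.median(k,0).round(4),np.percentile(k[:,1],[3,97]).round(4),np.percentile(k[:,0],[2,98]).round(4), np.polyfit(k[:,0]-.63,k[:,1],1).round(4))
E
```

```text
green xy pct5/95 [[0.606, 0.44], [0.62, 0.471], [0.657, 0.509]] 0.298
half xy pct5/95 [[0.688, 0.334], [0.698, 0.347], [0.728, 0.38]] 0.242
small xy pct5/95 [[0.714, -0.303], [0.72, -0.283], [0.732, -0.26]] 0.169
candle xy pct5/95 [[0.657, -0.416], [0.669, -0.389], [0.71, -0.362]] 0.099
keeper 594 721 ((430.5939025878906, 173.75741577148438), (330.67474365234375, 19.983644485473633), 88.95592498779297) 0.011865653113125929
handle xs [[0.258, 0.1018, 0.0446], [0.3421, 0.1905, 0.048], [0.5685, 0.2458, 0.0517]]
plane 1580 6255 [-0.347355   -0.01590432  0.93759883] 20.347856783634157 dir 2.621566277096094 z at x.63 0.04683446054150413
sad n 770
{-170: 2, -165: 2, -160: 1, -155: 0, -150: 0, -145: 2, -140: 1, -135: 3, -130: 0, -125: 3, -120: 2, -115: 3, -110: 29, -105: 42, -100: 51, -95: 26, -90: 33, -85: 0, -80: 2, -75: 1, -70: 1, -65: 2, -60: 2, -55: 2, -50: 32, -45: 41, -40: 41, -35: 41, -30: 32, -25: 1, -20: 3, -15: 1, -10: 2, -5: 1, 0: 1, 5: 3, 10: 40, 15: 33, 20: 44, 25: 37, 30: 23, 35: 1, 40: 2, 45: 1, 50: 0, 55: 1, 60: 3, 65: 1, 70: 30, 75: 42, 80: 29, 85: 28, 90: 27, 95: 0, 100: 2, 105: 1, 110: 2, 115: 1, 120: 0, 125: 0, 130: 0, 135: 0, 140: 5, 145: 2, 150: 2, 155: 0, 160: 1, 165: 2, 170: 1, 175: 0, 180: 0}
stop 289 [[0.5657, -0.1403, 0.0507], [0.5723, -0.0133, 0.0567], [0.5797, 0.118, 0.0612]]
stop line x= [-0.03644433  0.57181479]
0.08 160 [0.6241 0.0809 0.061 ] [0.0706 0.0934] [0.571  0.6707] [0.0459 0.0818]
0.02 182 [0.6223 0.0215 0.0602] [0.0103 0.0334] [0.573  0.6725] [0.042  0.0217]
-0.04 192 [ 0.6295 -0.0377  0.0601] [-0.0491 -0.0274] [0.5755 0.6761] [ 0.0477 -0.0378]
-0.1 186 [ 0.6287 -0.0987  0.0606] [-0.1095 -0.0871] [0.5772 0.6785] [ 0.044  -0.0983]
```

```bash
cat >> h.py <<'E'
def Rt(yaw,tilt=0):
    # tool x = left, y = ahead/uphill, z down; yaw (deg) ccw from above, tilt (deg) outward
    b=np.array([[0,1,0],[1,0,0],[0,0,-1.]]).T
    return R.from_euler('z',yaw,degrees=True).as_matrix()@R.from_euler('y',-tilt,degrees=True).as_matrix()@b
def pose(): 
    o=env.get_obs(); return np.array(o['position']),q2m(o['tcp_rot'])
def rows(p,M,legs):
    """legs: (target p, target M, N rows); prints rounded rows, world-linear"""
    for tp,TM,N in legs:
        p0,M0=p.copy(),M.copy(); out=[]
        rv=R.from_matrix(M0.T@TM).as_rotvec()
        for i in range(N):
            f=(i+1)/N; gp=p0+(np.array(tp)-p0)*f; gM=M0@R.from_rotvec(rv*f).as_matrix()
            d=np.round(M.T@(gp-p)*1000,0 if i<N-1 else 1); a=np.round(np.degrees(R.from_matrix(M.T@gM).as_rotvec()),1)
            p=p+M@d/1000; M=M@R.from_rotvec(np.radians(a)).as_matrix(); out.append([float(x)+0. for x in d]+[float(x)+0. for x in a])
        print(str([[int(x) if x==int(x) else x for x in r] for r in out]).replace(' ',''))
    return p,M
E
python3 - <<'E'
from h import *
c=env.get_calibration('wrist'); p,M=pose()
print('wrist eye in tool',M.T@(np.array(c['eye'])-p), 'look', M.T@q2m(c['orientation'])@[0,0,-1.], c['fx'])
W=np.load('scene0.npz')['W'].reshape(-1,3)
for x0 in np.arange(.15,.5,.05):
    print(x0.round(2),[ (lambda k: round(float(np.nanmax(W[k,2])),2) if k.any() else None)((abs(W[:,0]-x0)<.025)&(abs(W[:,1]-y)<.025)&(W[:,2]<.5)) for y in np.arange(.7,.1,-.05)])
rows(p,M,[((.30,.53,.25),Rt(10),5),((.53,.427,.25),Rt(10),7),((.535,.427,.12),Rt(10),4)])
E
```

```text
wrist eye in tool [ 0.00015605 -0.06776337 -0.12320158] look [-5.59344003e-04  2.73453318e-01  9.61885113e-01] 350.40256713992136
0.15 [None, None, 0.42, 0.45, 0.34, None, None, None, None, None, None, None]
0.2 [0.12, 0.3, 0.4, 0.45, 0.34, 0.01, 0.09, 0.1, 0.1, 0.1, 0.1, None]
0.25 [0.12, 0.12, 0.13, 0.44, 0.01, 0.01, 0.18, 0.19, 0.19, 0.19, 0.19, 0.01]
0.3 [0.12, 0.12, 0.12, 0.12, 0.01, 0.01, 0.18, 0.18, 0.18, 0.18, 0.18, 0.01]
0.35 [0.12, 0.12, 0.12, 0.12, 0.01, 0.03, 0.07, 0.07, 0.07, 0.07, 0.07, 0.01]
0.4 [0.11, 0.11, 0.11, 0.11, 0.05, 0.02, 0.01, 0.02, 0.02, 0.02, 0.05, 0.05]
0.45 [0.0, 0.01, 0.01, 0.05, 0.05, 0.03, 0.01, 0.02, 0.02, 0.02, 0.05, 0.05]
[[-6,25,0,0,0,-5.5],[-8,25,0,0,0,-5.5],[-11,24,0,0,0,-5.5],[-12,23,0,0,0,-5.5],[-15.4,21.1,-0.2,0,0.1,-5.5]]
[[-20,30,0,0,0,0],[-20,30,0,0,0,0],[-21,29,0,0,0,0],[-20,30,0,0,0,0],[-20,30,0,0,0,0],[-20,30,0,0,0,0],[-20.5,29.6,-0.3,0,0,0]]
[[0,1,33,0,0,0],[0,1,32,0,0,0],[-1,2,33,0,0,0],[0,1,32,0,0,0]]
```

Emit:
servo_tool --pt "-6 25 0 0 0 -5.5" --pt "-8 25 0 0 0 -5.5" --pt "-11 24 0 0 0 -5.5" --pt "-12 23 0 0 0 -5.5" --pt "-15 21 0 0 0 -5.5" --pt "-20 30 0 0 0 0" --pt "-20 30 0 0 0 0" --pt "-21 29 0 0 0 0" --pt "-20 30 0 0 0 0" --pt "-20 30 0 0 0 0" --hand -0.5 --newtons 60

```text
clock: 0.93
position: [0.4656, 0.456, 0.25]
tcp_rot: [-0.0, 0.643, 0.766, -0.0]
ft_force: [-0.6, 1.0, -0.3]
width: 0.0641
```

Emit:
servo_tool --pt "-15 20 0 0 0 0" --pt "0 0 0 0 0 0" --pt "0 0 0 0 0 0" --pt "0 0 0 0 0 0"

```text
clock: 1.27
position: [0.4861, 0.4458, 0.2499]
tcp_rot: [-0.0, 0.643, 0.766, -0.0]
ft_force: [-0.9, 0.6, 0.5]
width: 0.064
```

```bash
python3 - <<'E'
from h import *
im,d,c=grab('wrist'); cv2.imwrite('pics/w1.png',im); W=cloud(d,c); np.savez('w1.npz',W=W,im=im)
p,M=pose(); print(p,np.degrees(np.arctan2(M[1,1],M[0,1])),M[2],env.get_obs()['width'])
E
```

```text
[0.48570963 0.44617535 0.25004119] 10.067799182640787 [-1.53244138e-04 -7.45353260e-04 -9.99999710e-01] 0.06413449515651942
```

View pics/w1.png

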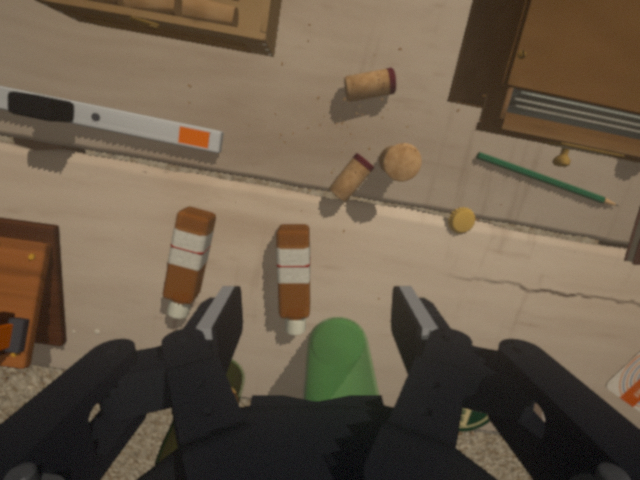

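The wrist view shows flask A at (293,275) and flask B at (188,258), both with caps pointing away. The keeper is at upper left and the green bottle is at (340,360), past A's cap. I'll fit both flasks from this cloud.

```bash
cat >> h.py <<'E'
def flask(W,u0,u1,v0,v1,zb=0.0):
    P=W[v0:v1,u0:u1].reshape(-1,3); P=P[np.isfinite(P[:,0])]
    T=P[(P[:,2]>zb+.0305)&(P[:,2]<zb+.038)]; Q=P[(P[:,2]>zb+.012)&(P[:,2]<zb+.038)]
    r=cv2.minAreaRect((T[:,:2]*1000).astype(np.float32)); (cx,cy),(w,h),a=r
    if w<h: w,h,a=h,w,a+90
    a=(a+90)%180-90
    e=np.array([np.cos(np.radians(a)),np.sin(np.radians(a))]); s=(Q[:,:2]-np.array([cx,cy])/1000)@e*1000; n=(Q[:,:2]-np.array([cx,cy])/1000)@[-e[1],e[0]]*1000
    k=abs(n)<14
    return dict(c=(round(cx,1),round(cy,1)),L=round(w,1),Wd=round(h,1),yaw=round(a,1),ends=np.percentile(s[k],[1,99]).round(1),top=np.median(T[:,2]).round(4))
E
python3 - <<'E'
from h import *
W=np.load('w1.npz')['W']
print(flask(W,272,314,218,345)); print(flask(W,158,220,200,325))
P=W[300:400,305:380].reshape(-1,3);P=P[(P[:,2]>.03)&(P[:,2]<.32)]
for a,b in((.03,.12),(.12,.2),(.2,.32)):
    k=P[(P[:,2]>a)&(P[:,2]<b)]; 
    if len(k): print(a,np.percentile(k,[2,98],axis=0).round(3).tolist())
E
```

```text
{'c': (575.5, 436.5), 'L': 130.9, 'Wd': 35.5, 'yaw': 12.2, 'ends': array([-65.5,  55.2]), 'top': np.float64(0.0338)}
{'c': (571.2, 318.3), 'L': 118.0, 'Wd': 34.3, 'yaw': -5.6, 'ends': array([-59.1,  59.6]), 'top': np.float64(0.0339)}
0.03 [[0.603, 0.456, 0.032], [0.641, 0.526, 0.119]]
0.12 [[0.613, 0.467, 0.12], [0.63, 0.512, 0.135]]
0.2 [[0.475, 0.447, 0.303], [0.477, 0.459, 0.305]]
```

```bash
python3 - <<'E'
from h import *
p,M=pose()
rows(p,M,[((.5385,.428,.14),Rt(11),4),((.5385,.428,.024),Rt(11),5)])
E
```

```text
[[-7,12,28,0,0,-0.2],[-7,12,27,0,0,-0.3],[-6,13,28,0,0,-0.2],[-7.4,11.7,27,0,0,-0.2]]
[[0,0,23,0,0,0],[0,0,23,0,0,0],[0,0,24,0,0,0],[0,0,23,0,0,0],[0,0.1,23,0,0,0]]
```

Emit:
servo_tool --pt "-7 12 28 0 0 -0.3" --pt "-7 12 27 0 0 -0.3" --pt "-6 13 28 0 0 -0.2" --pt "-7 12 27 0 0 -0.2" --pt "0 0 23 0 0 0" --pt "0 0 23 0 0 0" --pt "0 0 24 0 0 0" --pt "0 0 23 0 0 0" --pt "0 0 23 0 0 0" --pt "0 0 0 0 0 0"

```text
clock: 2.15
position: [0.5365, 0.4276, 0.0201]
tcp_rot: [-0.001, 0.635, 0.772, -0.003]
ft_force: [-1.3, -1.0, -0.9]
width: 0.064
```

Emit:
servo_tool --pt "0 0 0 0 0 0" --pt "0 0 0 0 0 0" --pt "0 0 0 0 0 0" --pt "0 0 0 0 0 0" --pt "0 0 0 0 0 0" --pt "0 0 0 0 0 0" --hand 1

```text
clock: 2.65
position: [0.5403, 0.4291, 0.0263]
tcp_rot: [0.0, 0.636, 0.772, 0.001]
ft_force: [-2.2, 0.9, 7.7]
width: 0.0331
```

Emit:
servo_tool --pt "0 0 -10 0 0 0" --pt "0 0 -20 0 0 0" --pt "0 0 -30 0 0 0" --pt "0 0 -30 0 0 0" --pt "0 0 -30 0 0 0" --pt "0 0 -20 0 0 0"

```text
clock: 3.15
position: [0.5403, 0.4287, 0.1688]
tcp_rot: [0.001, 0.636, 0.772, 0.002]
ft_force: [0.4, 0.0, -2.1]
width: 0.033
```

```bash
cat > rackf.py <<'E'
from h import *
YAW=2.4
RR=Rt(YAW,20)            # tool axes: left, uphill, into slope
SAD=[np.array(s) for s in ([.6245,.0815,.061],[.627,.0215,.061],[.6295,-.0385,.061],[.632,-.0985,.061])]
def on(i,x,z,y=0): return SAD[i]+RR@np.array([y,x,-z])
SEAT=(SAD[0]+SAD[3])/2+RR@np.array([0,.034,-.036])
E
python3 - <<'E'
from rackf import *
p,M=pose(); print(p,M.T@[0,0,1],env.get_obs()['width'],env.get_obs()['ft_force'])
# grasp offset -20 along flask: TCP 22..26 above saddle
q=on(0,-.010,.065); q2=on(0,-.010,.034)
print(q,q2)
rows(p,M,[((.54,.30,.19),Rt(5,6),4),(tuple(q+np.array([0,0,.05])),RR,6),(tuple(q),RR,3),(tuple(q2),RR,3)])
E
```

```text
[0.54030345 0.42868033 0.16882214] [ 0.00144038  0.00364672 -0.99999231] 0.033012738666144376 [ 0.4259839   0.03709572 -2.12725358]
[0.59289951 0.08017555 0.11865982] [0.60349283 0.08061954 0.08952935]
[[-32,-6,-5,-1.4,-0.1,1.5],[-31,-5,-6,-1.5,-0.1,1.5],[-32,-5,-5,-1.4,-0.1,1.5],[-32.1,-3,-5.9,-1.5,-0.1,1.5]]
[[-37,5,4,-2.3,-0.1,0.4],[-37,5,5,-2.4,-0.1,0.5],[-38,6,4,-2.3,-0.1,0.4],[-37,5,5,-2.3,-0.1,0.4],[-37,6,5,-2.4,-0.1,0.4],[-36.9,5.3,6,-2.3,-0.1,0.5]]
[[0,-6,16,0,0,0],[0,-5,15,0,0,0],[0,-6.1,15.9,0,0,0]]
[[0,0,10,0,0,0],[0,0,11,0,0,0],[0,-0.1,10,0,0,0]]
```

Emit:
servo_tool --pt "-32 -6 -5 -1.4 0 1.5" --pt "-31 -5 -6 -1.5 0 1.5" --pt "-32 -5 -5 -1.4 0 1.5" --pt "-32 -3 -6 -1.5 0 1.5" --pt "-37 5 4 -2.3 -0.1 0.4" --pt "-37 5 5 -2.4 -0.1 0.5" --pt "-38 6 4 -2.3 -0.1 0.4" --pt "-37 5 5 -2.3 -0.1 0.4" --pt "-37 6 5 -2.4 -0.1 0.4" --pt "-37 5 6 -2.3 -0.1 0.5"

```text
clock: 3.98
position: [0.5925, 0.078, 0.1643]
tcp_rot: [0.119, 0.682, 0.71, 0.127]
ft_force: [1.8, 0.9, -1.9]
width: 0.0336
```

Emit:
servo_tool --pt "0 0 0 0 0 0" --pt "0 0 0 0 0 0" --pt "0 0 0 0 0 0"

```text
clock: 4.23
position: [0.5922, 0.0798, 0.1637]
tcp_rot: [0.117, 0.682, 0.71, 0.126]
ft_force: [-0.5, -0.2, -1.5]
width: 0.0331
```

```bash
python3 - <<'E'
from rackf import *
im,d,c=grab('wrist'); W=cloud(d,c); im2,d2,c2=grab('scene'); W2=cloud(d2,c2)
cv2.imwrite('pics/p1.png',np.hstack([cv2.resize(im,(400,300)),cv2.resize(im2[170:300,250:423],(400,300))]))
np.savez('p1.npz',W=W,W2=W2,im2=im2)
p,M=pose(); print(p,env.get_obs()['width'])
q=on(0,-.010,.034)
rows(p,M,[(tuple(on(0,-.01,.06)),RR,4),(tuple(q),RR,3)])
E
```

```text
[0.59220841 0.08079388 0.16347632] 0.032451271826989876
[[0,-4,12,0,-0.1,0],[0,-3,12,-0.1,0,0],[-1,-4,12,0,-0.1,0],[0.2,-3.6,11.4,-0.1,-0.1,-0.1]]
[[0,0,9,0,0,0],[0,0,8,0,0,0],[0,0,9,0,0,0]]
```

View pics/p1.png

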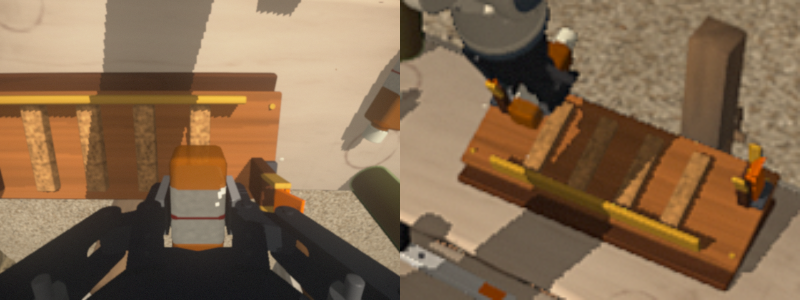

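The wrist view shows the flask held straight above saddle 0, with the other three saddles and the brass stop clear. I'll cross-check the rack pose from this cloud before lowering.

```bash
python3 - <<'E'
from rackf import *
W=np.load('p1.npz')['W'].reshape(-1,3)
L=(W-SAD[0])@RR; L[:,2]*=-1  # left, uphill, up rel. saddle0
L*=1000
k=(abs(L[:,2])<8)&(L[:,1]>-50)&(L[:,1]<50)
for i,cy in enumerate((0,-60,-120,-180)):
    s=L[k&(abs(L[:,0]-cy)<16)&(abs(L[:,2])<6)]
    if len(s)>50: print(i,len(s),'y',np.percentile(s[:,0],[2,98]).round(1),'x',np.percentile(s[:,1],[1,99]).round(1),'z',np.median(s[:,2]).round(1),'zslope',np.polyfit(s[:,1],s[:,2],1).round(3),'yslope',np.polyfit(s[:,1],s[:,0],1).round(3))
b=L[(L[:,2]>-25)&(L[:,2]<-8)&(L[:,1]>-40)&(L[:,1]<40)&(L[:,0]>-200)&(L[:,0]<20)]; print('board z',np.median(b[:,2]))
st=L[(L[:,2]>8)&(L[:,2]<22)&(L[:,1]<-35)&(L[:,1]>-80)]; print('stop',len(st),np.percentile(st,[2,50,98],axis=0).round(1).tolist(),np.polyfit(st[:,0],st[:,1],1).round(3))
p,M=pose(); F=(W-p)@M*1000; f=F[(abs(F[:,0])<14)&(F[:,2]>-30)&(F[:,2]<25)&(F[:,1]<30)&(F[:,1]>-60)]
print('flask in tool',np.percentile(f,[1,50,99],axis=0).round(1).tolist())
E
```

```text
0 2093 y [-8.8 12.2] x [-44.7  -2.6] z -0.6 zslope [ 0.007 -0.453] yslope [0.003 1.715]
1 4353 y [-68.7 -47.5] x [-45.  48.] z -0.4 zslope [ 0.005 -0.476] yslope [-1.5000e-02 -5.7938e+01]
2 4699 y [-128.4 -107.1] x [-45.5  48.9] z -0.2 zslope [ 0.003 -0.493] yslope [-4.00000e-03 -1.16858e+02]
3 4744 y [-188.1 -166.9] x [-45.5  48.8] z -0.1 zslope [ 0.002 -0.455] yslope [-5.00000e-03 -1.76241e+02]
board z -14.116705613356892
stop 5403 [[-188.4, -55.8, 12.9], [-71.8, -51.8, 15.4], [41.6, -47.2, 17.0]] [ 7.0000e-03 -5.1216e+01]
flask in tool [[-13.7, -29.6, -8.8], [-0.1, -6.9, -7.3], [13.7, 29.1, 18.6]]
```

```bash
sed -i 's/\.0815,/.083,/;s/\.0215,/.023,/;s/-\.0385,/-.037,/;s/-\.0985,/-.097,/' rackf.py; python3 - <<'E'
from rackf import *
p,M=pose()
rows(p,M,[(tuple(on(0,-.010,.06)),RR,3),(tuple(on(0,-.010,.028)),RR,4),(tuple(on(0,-.019,.028)),RR,3)])
E
```

```text
[[0,-5,16,-0.1,-0.1,0],[0,-5,16,0,-0.1,0],[0.7,-4.5,15.4,-0.1,-0.1,-0.1]]
[[0,0,8,0,0,0],[0,0,8,0,0,0],[0,0,8,0,0,0],[0,-0.1,8,0,0,0]]
[[0,-3,0,0,0,0],[0,-3,0,0,0,0],[0,-3,0,0,0,0]]
```

Emit:
servo_tool --pt "0 -5 16 -0.1 -0.1 0" --pt "0 -5 16 0 -0.1 0" --pt "1 -5 15 -0.1 -0.1 0" --pt "0 0 8 0 0 0" --pt "0 0 8 0 0 0" --pt "0 0 8 0 0 0" --pt "0 0 8 0 0 0" --pt "0 -3 0 0 0 0" --pt "0 -3 0 0 0 0" --pt "0 -3 0 0 0 0"

```text
clock: 5.17
position: [0.598, 0.0812, 0.0814]
tcp_rot: [0.122, 0.682, 0.71, 0.127]
ft_force: [19.1, 2.9, -2.5]
width: 0.0327
```

Emit:
servo_tool --pt "0 0 0 0 0 0" --pt "0 0 0 0 0 0" --pt "0 0 0 0 0 0"

```text
clock: 5.42
position: [0.598, 0.0812, 0.0816]
tcp_rot: [0.122, 0.682, 0.71, 0.127]
ft_force: [9.1, 2.3, -2.9]
width: 0.033
```

Emit:
servo_tool --pt "0 0 1 0 0 0" --pt "0 0 1 0 0 0" --pt "0 0 0 0 0 0" --pt "0 0 0 0 0 0" --pt "0 0 0 0 0 0"

```text
clock: 5.83
position: [0.5986, 0.0811, 0.0798]
tcp_rot: [0.122, 0.682, 0.71, 0.127]
ft_force: [8.2, 0.2, 1.5]
width: 0.0329
```

```bash
cat >> rackf.py <<'E'
def where(i):
    p,M=pose(); l=RR.T@(p-SAD[i])*1000; print('in saddle',i,': y %.1f x %.1f z %.1f'%(l[0],l[1],-l[2]),'F(left,up,in)',(RR.T@env.get_obs()['ft_force']).round(1),'w',round(env.get_obs()['width'],4))
    return p,M
E
python3 -c "
from rackf import *
where(0)"
```

```text
in saddle 0 : y -0.8 x -17.9 z 26.6 F(left,up,in) [-0.1  8.2  1.4] w 0.0329
```

Emit:
servo_tool --pt "0 0 0.7 0 0 0" --pt "0 0 0.7 0 0 0" --pt "0 0 0 0 0 0" --pt "0 0 0 0 0 0"

```text
clock: 6.17
position: [0.5988, 0.0811, 0.0797]
tcp_rot: [0.122, 0.682, 0.71, 0.127]
ft_force: [-6.4, -1.0, 30.5]
width: 0.0329
```

Emit:
servo_tool --pt "0 0 0 0 0 0" --pt "0 0 0 0 0 0" --pt "0 0 0 0 0 0" --pt "0 0 0 0 0 0" --hand -0.1

```text
clock: 6.5
position: [0.5973, 0.0812, 0.0772]
tcp_rot: [0.12, 0.682, 0.71, 0.125]
ft_force: [0.0, 0.6, -0.3]
width: 0.0468
```

Emit:
servo_tool --pt "0 0 -10 0 0 0" --pt "0 0 -20 0 0 0" --pt "0 0 -30 0 0 0" --pt "0 0 -30 0 0 0" --pt "0 0 0 0 0 0" --pt "0 0 0 0 0 0" --pt "0 0 0 0 0 0"

```text
clock: 7.08
position: [0.5666, 0.08, 0.162]
tcp_rot: [0.12, 0.682, 0.71, 0.125]
ft_force: [-0.9, 0.1, 0.2]
width: 0.0466
```

```bash
cat >> rackf.py <<'E'
def check():
    "flask tops on each saddle, from the wrist cloud"
    im,d,c=grab('wrist'); W=cloud(d,c).reshape(-1,3)
    for i in range(4):
        L=(W-SAD[i])@RR*1000; L[:,2]*=-1
        s=L[(abs(L[:,0])<28)&(L[:,2]>29)&(L[:,2]<40)&(abs(L[:,1])<62)]
        if len(s)>200:
            m=s[abs(s[:,1])<40]; print('flask on',i,len(s),'y',np.percentile(s[:,0],[2,98]).round(1),'x',np.percentile(s[:,1],[.5,99.5]).round(1),'top',np.median(s[:,2]).round(1),'yslope',np.polyfit(m[:,1],m[:,0],1).round(3))
    return im
E
python3 - <<'E'
from rackf import *
p,M=where(0); cv2.imwrite('pics/k1.png',check())
rows(p,M,[((.58,.2,.19),Rt(-2,10),5),((.541,.318,.16),Rt(-6),5),((.541,.318,.024),Rt(-6),6)])
E
```

```text
in saddle 0 : y -0.6 x -20.0 z 114.7 F(left,up,in) [ 0.1 -0.8 -0.5] w 0.0466
flask on 0 7571 y [-17.4  14.7] x [-46.6  50.9] top 33.5 yslope [-0.008 -1.341]
[[24,5,-4,2,-0.2,0.8],[24,5,-4,2,-0.2,0.9],[24,5,-5,2,-0.3,0.8],[24,3,-5,2,-0.2,0.8],[23.9,3.7,-4.6,2,-0.2,0.8]]
[[23,-10,4,2,-0.1,0.8],[24,-9,5,2,0,0.8],[23,-10,5,2,-0.1,0.8],[23,-10,6,2,-0.1,0.8],[22.3,-10.1,5.2,2,-0.1,0.8]]
[[0,0,23,0,0,0],[0,0,22,0,0,0],[0,0,23,0,0,0],[0,0,23,0,0,0],[0,0,22,0,0,0],[0.1,0,23,0,0,0]]
```

Emit:
servo_tool --pt "24 5 -4 2 -0.2 0.8" --pt "24 5 -4 2 -0.2 0.9" --pt "24 5 -5 2 -0.3 0.8" --pt "24 3 -5 2 -0.2 0.8" --pt "24 4 -5 2 -0.2 0.8" --pt "23 -10 4 2 -0.1 0.8" --pt "24 -9 5 2 0 0.8" --pt "23 -10 5 2 -0.1 0.8" --pt "23 -10 6 2 -0.1 0.8" --pt "22 -10 5 2 -0.1 0.8" --hand -0.5

```text
clock: 7.97
position: [0.5405, 0.3189, 0.1585]
tcp_rot: [-0.001, 0.743, 0.669, -0.002]
ft_force: [-0.2, -1.2, 0.1]
width: 0.0639
```

Emit:
servo_tool --pt "0 0 23 0 0 0" --pt "0 0 23 0 0 0" --pt "0 0 23 0 0 0" --pt "0 0 23 0 0 0" --pt "0 0 22 0 0 0" --pt "0 0 21 0 0 0" --pt "0 0 0 0 0 0"

```text
clock: 8.55
position: [0.5389, 0.3165, 0.0204]
tcp_rot: [-0.001, 0.743, 0.669, -0.004]
ft_force: [-1.6, -0.6, -0.1]
width: 0.0642
```

Emit:
servo_tool --pt "0 0 0 0 0 0" --pt "0 0 0 0 0 0" --pt "0 0 0 0 0 0" --pt "0 0 0 0 0 0" --pt "0 0 0 0 0 0" --pt "0 0 0 0 0 0" --hand 1

```text
clock: 9.05
position: [0.5419, 0.318, 0.0266]
tcp_rot: [0.0, 0.743, 0.669, 0.0]
ft_force: [-1.4, -0.5, 8.4]
width: 0.0327
```

Emit:
servo_tool --pt "0 0 -10 0 0 0" --pt "0 0 -20 0 0 0" --pt "0 0 -30 0 0 0" --pt "0 0 -30 0 0 0" --pt "0 0 -30 0 0 0" --pt "0 0 -20 0 0 0" --pt "0 0 0 0 0 0"

```text
clock: 9.63
position: [0.5433, 0.3187, 0.1709]
tcp_rot: [0.001, 0.743, 0.669, 0.003]
ft_force: [1.3, 1.3, -1.8]
width: 0.0333
```

```bash
cat >> rackf.py <<'E'
def held():
    im,d,c=grab('wrist'); W=cloud(d,c).reshape(-1,3); p,M=pose(); F=(W-p)@M*1000
    f=F[(abs(F[:,0])<14)&(F[:,2]>-14)&(F[:,2]<14)&(F[:,1]<30)&(F[:,1]>-70)]
    print('held base',np.percentile(f[:,1],1).round(1),'top',np.percentile(f[:,2],20).round(1)); return im
E
python3 - <<'E'
from rackf import *
p,M=where(1); held()
p,M=pose()
rows(p,M,[((.58,.16,.2),Rt(-1,10),5),(tuple(on(1,-.010,.085)),RR,5),(tuple(on(1,-.010,.028)),RR,6),(tuple(on(1,-.019,.028)),RR,3)])
E
```

```text
in saddle 1 : y 298.9 x -29.4 z 127.7 F(left,up,in) [1.2 0.7 2.2] w 0.0333
held base -28.9 top -10.1
[[-31,11,-6,-2,0.1,-1],[-31,10,-6,-1.9,0,-1],[-31,10,-6,-2,0.1,-1],[-31,10,-5,-1.9,0.1,-1],[-31.2,9.6,-5.4,-2,0,-1]]
[[-28,0,13,-2,0.2,-0.6],[-27,-1,12,-2,0.2,-0.7],[-28,-1,13,-2,0.2,-0.6],[-28,-3,12,-2,0.1,-0.7],[-27.7,-2.7,12.3,-2,0.2,-0.6]]
[[0,0,9,0,0,0],[0,0,10,0,0,0],[0,0,9,0,0,0],[0,0,10,0,0,0],[0,0,9,0,0,0],[0,0,10,0,0,0]]
[[0,-3,0,0,0,0],[0,-3,0,0,0,0],[0,-3,0,0,0,0]]
```

Emit:
servo_tool --pt "-31 11 -6 -2 0.1 -1" --pt "-31 10 -6 -1.9 0 -1" --pt "-31 10 -6 -2 0.1 -1" --pt "-31 10 -5 -1.9 0.1 -1" --pt "-31 10 -5 -2 0 -1" --pt "-28 0 13 -2 0.2 -0.6" --pt "-27 -1 12 -2 0.2 -0.7" --pt "-28 -1 13 -2 0.2 -0.6" --pt "-28 -3 12 -2 0.1 -0.7" --pt "-28 -3 12 -2 0.2 -0.6"

```text
clock: 10.52
position: [0.5865, 0.0193, 0.1336]
tcp_rot: [0.12, 0.682, 0.711, 0.123]
ft_force: [1.0, 1.1, -1.6]
width: 0.0332
```

Emit:
servo_tool --pt "0 0 0 0 0 0" --pt "0 0 0 0 0 0" --pt "0 0 0 0 0 0"

```text
clock: 10.77
position: [0.5871, 0.0207, 0.1342]
tcp_rot: [0.119, 0.682, 0.711, 0.123]
ft_force: [0.8, -0.7, -1.0]
width: 0.0328
```

```bash
python3 - <<'E'
from rackf import *
p,M=where(1)
rows(p,M,[(tuple(on(1,-.010,.028)),RR,7),(tuple(on(1,-.019,.028)),RR,3)])
E
```

```text
in saddle 1 : y -0.6 x -12.5 z 82.4 F(left,up,in) [-0.8  0.4  1.2] w 0.0328
[[0,0,8,0,0,0],[0,1,8,-0.1,0,0],[0,0,7,0,0.1,0],[0,1,8,-0.1,0,0],[0,0,8,0,0,0],[1,0,8,-0.1,0,-0.1],[-0.3,0.6,7.4,0,0,0]]
[[0,-3,0,0,0,0],[0,-3,0,0,0,0],[0,-3,0,0,0,0]]
```

Emit:
servo_tool --pt "0 1 8 0 0 0" --pt "0 1 8 0 0 0" --pt "0 1 8 0 0 0" --pt "0 0 8 0 0 0" --pt "1 0 8 0 0 0" --pt "0 0 8 0 0 0" --pt "0 0 6 0 0 0" --pt "0 -3 0 0 0 0" --pt "0 -3 0 0 0 0" --pt "0 -3 0 0 0 0"

```text
clock: 11.6
position: [0.6006, 0.022, 0.0819]
tcp_rot: [0.12, 0.682, 0.711, 0.124]
ft_force: [12.6, 6.8, -1.0]
width: 0.0332
```

Emit:
servo_tool --pt "0 0 0 0 0 0" --pt "0 0 0 0 0 0" --pt "0 0 0 0 0 0"

```text
clock: 11.85
position: [0.6007, 0.022, 0.0822]
tcp_rot: [0.12, 0.682, 0.711, 0.124]
ft_force: [5.3, 1.3, -2.1]
width: 0.0335
```

Emit:
servo_tool --pt "0 0 1 0 0 0" --pt "0 0 1 0 0 0" --pt "0 0 0 0 0 0" --pt "0 0 0 0 0 0"

```text
clock: 12.18
position: [0.6014, 0.022, 0.0803]
tcp_rot: [0.12, 0.682, 0.711, 0.124]
ft_force: [4.7, -0.4, 4.9]
width: 0.0331
```

```bash
python3 - <<'E'
from rackf import *
where(1)
E
```

```text
in saddle 1 : y 0.1 x -17.5 z 26.9 F(left,up,in) [-0.6  6.  -3. ] w 0.0331
```

Emit:
servo_tool --pt "0 0 0.3 0 0 0" --pt "0 0 0 0 0 0" --pt "0 0 0 0 0 0" --pt "0 0 0 0 0 0" --pt "0 0 0 0 0 0" --hand -0.1

```text
clock: 12.6
position: [0.6004, 0.0222, 0.0793]
tcp_rot: [0.119, 0.682, 0.711, 0.123]
ft_force: [0.2, 0.0, 0.4]
width: 0.0469
```

Emit:
servo_tool --pt "0 0 -10 0 0 0" --pt "0 0 -20 0 0 0" --pt "0 0 -30 0 0 0" --pt "0 0 -30 0 0 0" --pt "0 0 -20 0 0 0" --pt "0 0 0 0 0 0" --pt "0 0 0 0 0 0" --pt "0 0 0 0 0 0"

```text
clock: 13.27
position: [0.5634, 0.0208, 0.183]
tcp_rot: [0.119, 0.682, 0.711, 0.123]
ft_force: [0.2, 0.1, -0.7]
width: 0.0471
```

```bash
python3 - <<'E'
from rackf import *
p,M=where(1); check()
rows(p,M,[((.54,-.13,.24),Rt(-4,10),5),((.50,-.30,.24),Rt(-12),5)])
E
```

```text
in saddle 1 : y 0.4 x -18.1 z 136.3 F(left,up,in) [ 0.1 -0.   0.7] w 0.0471
flask on 0 4633 y [-17.7  14.3] x [-46.4  31.6] top 33.5 yslope [ 0.105 -0.008]
flask on 1 6479 y [-16.3  16. ] x [-46.5  51. ] top 33.6 yslope [ 0.011 -0.159]
[[-30,-2,-13,2,-0.3,1.2],[-30,-1,-12,1.9,-0.3,1.3],[-30,-2,-12,2,-0.3,1.2],[-30,-1,-13,1.9,-0.3,1.2],[-30.7,-0.4,-11.4,2,-0.3,1.3]]
[[-34,-6,-1,2,-0.1,1.6],[-35,-4,-1,2,-0.2,1.6],[-35,-4,0,2,-0.1,1.6],[-35,-2,-1,1.9,-0.2,1.6],[-34.6,-2.1,0.4,2,-0.1,1.6]]
```

Emit:
servo_tool --pt "-30 -2 -13 2 -0.3 1.2" --pt "-30 -1 -12 1.9 -0.3 1.3" --pt "-30 -2 -12 2 -0.3 1.2" --pt "-30 -1 -13 1.9 -0.3 1.2" --pt "-31 0 -11 2 -0.3 1.3" --pt "-34 -6 -1 2 -0.1 1.6" --pt "-35 -4 -1 2 -0.2 1.6" --pt "-35 -4 0 2 -0.1 1.6" --pt "-35 -2 -1 1.9 -0.2 1.6" --pt "-35 -2 0 2 -0.1 1.6" --hand -0.5

```text
clock: 14.15
position: [0.4999, -0.3023, 0.239]
tcp_rot: [-0.001, 0.778, 0.628, -0.0]
ft_force: [0.6, 0.0, 0.3]
width: 0.0637
```

Emit:
servo_tool --pt "0 0 0 0 0 0" --pt "0 0 0 0 0 0" --pt "0 0 0 0 0 0"

```text
clock: 14.4
position: [0.5004, -0.3004, 0.2389]
tcp_rot: [-0.001, 0.777, 0.629, 0.0]
ft_force: [0.1, 1.0, -0.4]
width: 0.0639
```

```bash
python3 - <<'E'
from rackf import *
im,d,c=grab('wrist'); cv2.imwrite('pics/w2.png',im); W=cloud(d,c).reshape(-1,3); np.savez('w2.npz',W=W)
for n,x,y in (('C',.565,-.283),('D',.566,-.413)):
    k=(abs(W[:,0]-x)<.085)&(abs(W[:,1]-y)<.048)&(W[:,2]<.06); V=np.full((1,k.sum(),3),0.); V[0]=W[k]
    print(n,k.sum(),flask(V,0,k.sum(),0,1))
p,M=pose(); print(p,M.round(3))
rows(p,M,[((.546,-.279,.14),Rt(-14.5),5),((.546,-.279,.0245),Rt(-14.5),5)])
E
```

```text
C 13534 {'c': (574.9, -285.2), 'L': 108.7, 'Wd': 34.3, 'yaw': -13.8, 'ends': array([-54.6,  65.1]), 'top': np.float64(0.0338)}
D 12050 {'c': (569.1, -411.9), 'L': 98.2, 'Wd': 33.6, 'yaw': -2.9, 'ends': array([-49.7,  70. ]), 'top': np.float64(0.0338)}
[ 0.50052166 -0.29988969  0.23921227] [[ 0.208  0.978 -0.   ]
 [ 0.978 -0.208  0.002]
 [ 0.001 -0.001 -1.   ]]
[[6,8,20,0,0,0.5],[6,8,20,0,0,0.5],[6,8,20,0,0,0.5],[6,8,19,0,-0.1,0.5],[6.5,7.7,20.2,0,0,0.5]]
[[0,0,23,0,0,0],[0,0,23,0,0,0],[0,0,23,0,0,0],[0,0,23,0,0,0],[0,0,23.5,0,0,0]]
```

Emit:
servo_tool --pt "6 8 20 0 0 0.4" --pt "6 8 20 0 0 0.4" --pt "6 8 20 0 0 0.4" --pt "6 9 19 0 0 0.4" --pt "6 9 20 0 0 0.4" --pt "0 0 23 0 0 0" --pt "0 0 23 0 0 0" --pt "0 0 23 0 0 0" --pt "0 0 23 0 0 0" --pt "0 0 23 0 0 0"

```text
clock: 15.28
position: [0.5485, -0.2793, 0.0251]
tcp_rot: [0.0, 0.788, 0.616, 0.0]
ft_force: [1.0, -0.8, -0.8]
width: 0.0635
```

Emit:
servo_tool --pt "0 0 0 0 0 0" --pt "0 0 0 0 0 0" --pt "0 0 0 0 0 0" --pt "0 0 0 0 0 0" --pt "0 0 0 0 0 0" --pt "0 0 0 0 0 0" --pt "0 0 0 0 0 0" --hand 1

```text
clock: 15.87
position: [0.5487, -0.281, 0.027]
tcp_rot: [0.001, 0.788, 0.615, 0.001]
ft_force: [-0.1, 2.0, 6.2]
width: 0.0334
```

Emit:
servo_tool --pt "0 0 -10 0 0 0" --pt "0 0 -20 0 0 0" --pt "0 0 -30 0 0 0" --pt "0 0 -30 0 0 0" --pt "0 0 -30 0 0 0" --pt "0 0 -20 0 0 0" --pt "0 0 0 0 0 0"

```text
clock: 16.45
position: [0.55, -0.2819, 0.1715]
tcp_rot: [0.003, 0.788, 0.615, 0.002]
ft_force: [0.2, -0.8, -2.3]
width: 0.0328
```

```bash
python3 - <<'E'
from rackf import *
p,M=where(2); held()
p,M=pose()
rows(p,M,[((.57,-.16,.19),Rt(-6,10),4),(tuple(on(2,-.010,.085)),RR,4)])
E
```

```text
in saddle 2 : y -241.4 x -46.5 z 134.5 F(left,up,in) [-0.8 -0.6  2.2] w 0.0328
held base -27.1 top -9.8
[[31,-2,-5,-2.4,0.2,-2],[31,-1,-6,-2.5,0.2,-2],[30,0,-5,-2.4,0.2,-2],[31.2,1.5,-4.8,-2.4,0.2,-2]]
[[31,0,13,-2.5,0.5,-2],[30,0,14,-2.5,0.6,-2.1],[31,1,14,-2.5,0.5,-2],[30.1,0.9,14,-2.5,0.6,-2]]
```

Emit:
servo_tool --pt "31 -2 -5 -2.4 0.2 -2" --pt "31 -1 -6 -2.5 0.2 -2" --pt "30 0 -5 -2.4 0.2 -2" --pt "31 2 -5 -2.4 0.2 -2" --pt "31 0 13 -2.5 0.5 -2" --pt "30 0 14 -2.5 0.6 -2" --pt "31 1 14 -2.5 0.5 -2" --pt "30 1 14 -2.5 0.6 -2" --pt "0 0 0 0 0 0" --pt "0 0 0 0 0 0"

```text
clock: 17.33
position: [0.589, -0.0366, 0.1336]
tcp_rot: [0.116, 0.682, 0.711, 0.124]
ft_force: [0.2, -0.7, -2.4]
width: 0.033
```

```bash
python3 - <<'E'
from rackf import *
p,M=where(2)
rows(p,M,[(tuple(on(2,-.007,.028)),RR,7),(tuple(on(2,-.017,.028)),RR,3)])
E
```

```text
in saddle 2 : y 2.1 x -13.2 z 82.1 F(left,up,in) [-0.7 -0.6  2.3] w 0.033
[[0,1,8,-0.1,0,0],[-1,1,7,0,-0.1,0],[0,1,8,-0.1,0,0],[0,1,8,0,0,-0.1],[-1,1,8,-0.1,-0.1,0],[0,1,7,-0.1,0,0],[-0.2,0.4,8,0,-0.1,0]]
[[0,-3,0,0,0,0],[0,-4,0,0,0,0],[0,-3,0,0,0,0]]
```

Emit:
servo_tool --pt "0 1 8 0 0 0" --pt "-1 1 8 0 0 0" --pt "0 1 8 0 0 0" --pt "0 1 8 0 0 0" --pt "-1 1 8 0 0 0" --pt "0 1 7 0 0 0" --pt "0 0 7 0 0 0" --pt "0 -3 0 0 0 0" --pt "0 -3 0 0 0 0" --pt "0 -4 0 0 0 0"

```text
clock: 18.17
position: [0.6047, -0.0394, 0.0831]
tcp_rot: [0.118, 0.683, 0.71, 0.125]
ft_force: [-0.1, -0.1, -2.2]
width: 0.033
```

Emit:
servo_tool --pt "0 0 0 0 0 0" --pt "0 0 0 0 0 0" --pt "0 0 1 0 0 0" --pt "0 0 1 0 0 0" --pt "0 0 0 0 0 0" --pt "0 0 0 0 0 0"

```text
clock: 18.67
position: [0.606, -0.0394, 0.0816]
tcp_rot: [0.118, 0.683, 0.71, 0.125]
ft_force: [-3.1, -0.7, 4.3]
width: 0.0328
```

```bash
python3 - <<'E'
from rackf import *
where(2)
E
```

```text
in saddle 2 : y -1.4 x -15.1 z 27.4 F(left,up,in) [-0.6 -1.5 -5.1] w 0.0328
```

Emit:
servo_tool --pt "0 0 -1 0 0 0" --pt "0 -2 0 0 0 0" --pt "0 -2 0 0 0 0" --pt "0 0 0 0 0 0" --pt "0 0 0 0 0 0" --pt "0 0 0 0 0 0"

```text
clock: 19.17
position: [0.6016, -0.0395, 0.0808]
tcp_rot: [0.118, 0.683, 0.71, 0.125]
ft_force: [-0.2, -0.4, -1.9]
width: 0.033
```

```bash
python3 - <<'E'
from rackf import *
where(2)
E
```

```text
in saddle 2 : y -1.4 x -19.5 z 28.2 F(left,up,in) [-0.4 -0.8  1.7] w 0.033
```

Emit:
servo_tool --pt "0 -1 0 0 0 0" --pt "0 -1 0 0 0 0" --pt "0 -0.5 0 0 0 0" --pt "0 0 0 0 0 0" --pt "0 0 0 0 0 0"

```text
clock: 19.58
position: [0.6013, -0.0398, 0.0809]
tcp_rot: [0.119, 0.683, 0.71, 0.126]
ft_force: [9.7, 4.7, -0.7]
width: 0.0331
```

Emit:
servo_tool --pt "0 0 0.5 0 0 0" --pt "0 0 0.5 0 0 0" --pt "0 0 0.3 0 0 0" --pt "0 0 0 0 0 0" --pt "0 0 0 0 0 0"

```text
clock: 20.0
position: [0.6016, -0.04, 0.08]
tcp_rot: [0.119, 0.683, 0.71, 0.126]
ft_force: [5.9, 1.8, 6.7]
width: 0.0329
```

```bash
python3 - <<'E'
from rackf import *
where(2)
E
```

```text
in saddle 2 : y -1.8 x -19.8 z 27.4 F(left,up,in) [ 1.5  7.9 -4.3] w 0.0329
```

Flask C is against the stop and on the cork, so I'll release it and go for D.

Emit:
servo_tool --pt "0 0 0 0 0 0" --pt "0 0 0 0 0 0" --pt "0 0 0 0 0 0" --pt "0 0 0 0 0 0" --pt "0 0 0 0 0 0" --hand -0.1

```text
clock: 20.42
position: [0.5997, -0.0396, 0.0787]
tcp_rot: [0.118, 0.683, 0.71, 0.125]
ft_force: [-0.3, 1.2, -0.1]
width: 0.0469
```

Emit:
servo_tool --pt "0 0 -10 0 0 0" --pt "0 0 -20 0 0 0" --pt "0 0 -30 0 0 0" --pt "0 0 -30 0 0 0" --pt "0 0 -20 0 0 0" --pt "0 0 0 0 0 0" --pt "0 0 0 0 0 0" --pt "0 0 0 0 0 0"

```text
clock: 21.08
position: [0.5625, -0.0415, 0.1823]
tcp_rot: [0.118, 0.683, 0.71, 0.125]
ft_force: [-0.3, -0.0, -0.5]
width: 0.0472
```

```bash
python3 - <<'E'
from rackf import *
p,M=where(2); check()
rows(p,M,[((.56,-.23,.19),Rt(-1,10),5),((.548,-.411,.16),Rt(-3),5),((.548,-.411,.0245),Rt(-3),6)])
E
```

```text
in saddle 2 : y -1.7 x -21.6 z 136.9 F(left,up,in) [ 0.  -0.4  0.3] w 0.0472
flask on 0 6095 y [-18.2  13.1] x [-46.4  48.8] top 33.3 yslope [-0.004 -3.546]
flask on 1 4549 y [-16.9  15.3] x [-46.8  33.5] top 33.6 yslope [0.137 1.432]
flask on 2 6399 y [-18.3  14. ] x [-47.1  50.4] top 33.7 yslope [ 1.000e-03 -2.222e+00]
[[-38,-1,-2,2,-0.2,0.6],[-37,-1,-2,1.9,-0.2,0.6],[-38,-1,-2,2,-0.2,0.7],[-38,0,-2,1.9,-0.2,0.6],[-37.4,-0.2,-1.7,2,-0.3,0.6]]
[[-36,-3,6,2,0,0.4],[-36,-2,5,2,-0.1,0.4],[-37,-2,6,2,0,0.4],[-36,-1,6,2,0,0.4],[-36.2,-1.3,6.1,2,0,0.4]]
[[0,0,23,0,0,0],[0,0,22,0,0,0],[0,0,23,0,0,0],[0,0,22,0,0,0],[0,0,23,0,0,0],[-0.1,0,22.5,0,0,0]]
```

Emit:
servo_tool --pt "-38 -1 -2 2 -0.2 0.6" --pt "-37 -1 -2 1.9 -0.2 0.6" --pt "-38 -1 -2 2 -0.2 0.7" --pt "-38 0 -2 1.9 -0.2 0.6" --pt "-37 0 -2 2 -0.3 0.6" --pt "-36 -3 6 2 0 0.4" --pt "-36 -2 5 2 -0.1 0.4" --pt "-37 -2 6 2 0 0.4" --pt "-36 -1 6 2 0 0.4" --pt "-36 -1 6 2 0 0.4" --hand -0.5

```text
clock: 21.97
position: [0.5481, -0.4119, 0.1586]
tcp_rot: [-0.002, 0.726, 0.688, -0.0]
ft_force: [0.6, 0.2, -0.5]
width: 0.064
```

Emit:
servo_tool --pt "0 0 0 0 0 0" --pt "0 0 23 0 0 0" --pt "0 0 23 0 0 0" --pt "0 0 22 0 0 0" --pt "0 0 23 0 0 0" --pt "0 0 22 0 0 0" --pt "0 0 22 0 0 0" --pt "0 0 0 0 0 0"

```text
clock: 22.63
position: [0.5465, -0.4081, 0.0199]
tcp_rot: [-0.004, 0.725, 0.688, -0.0]
ft_force: [-1.2, 1.2, -0.4]
width: 0.0642
```

Emit:
servo_tool --pt "0 0 0 0 0 0" --pt "0 0 0 0 0 0" --pt "0 0 0 0 0 0" --pt "0 0 0 0 0 0" --pt "0 0 0 0 0 0" --pt "0 0 0 0 0 0" --pt "0 0 0 0 0 0" --hand 1

```text
clock: 23.22
position: [0.5492, -0.4107, 0.0268]
tcp_rot: [0.001, 0.725, 0.688, 0.0]
ft_force: [-1.2, 1.1, 7.8]
width: 0.0334
```

Emit:
servo_tool --pt "0 0 -10 0 0 0" --pt "0 0 -20 0 0 0" --pt "0 0 -30 0 0 0" --pt "0 0 -30 0 0 0" --pt "0 0 -30 0 0 0" --pt "0 0 -20 0 0 0" --pt "0 0 0 0 0 0"

```text
clock: 23.8
position: [0.5503, -0.4118, 0.1715]
tcp_rot: [0.004, 0.725, 0.688, 0.0]
ft_force: [1.9, -0.6, -1.3]
width: 0.0327
```

```bash
python3 - <<'E'
from rackf import *
p,M=where(3); held()
p,M=pose()
rows(p,M,[((.56,-.26,.19),Rt(-1,8),5),(tuple(on(3,-.008,.085)),RR,5)])
E
```

```text
in saddle 3 : y -311.1 x -51.3 z 136.2 F(left,up,in) [-0.7  1.3  1.9] w 0.0327
held base -29.2 top -10.2
[[30,1,-4,-1.6,0.1,-0.4],[31,0,-5,-1.5,0,-0.4],[30,2,-4,-1.6,0.1,-0.4],[30,1,-4,-1.5,0,-0.4],[30.4,1.8,-4,-1.6,0.1,-0.4]]
[[32,5,11,-2.4,0.2,-0.7],[33,5,12,-2.4,0.1,-0.6],[32,5,11,-2.4,0.2,-0.7],[32,4,13,-2.4,0.1,-0.6],[32.2,5,11.9,-2.4,0.2,-0.7]]
```

Emit:
servo_tool --pt "30 1 -4 -1.6 0.1 -0.4" --pt "31 0 -5 -1.5 0 -0.4" --pt "30 2 -4 -1.6 0.1 -0.4" --pt "30 1 -4 -1.5 0 -0.4" --pt "30 2 -4 -1.6 0.1 -0.4" --pt "32 5 11 -2.4 0.2 -0.7" --pt "33 5 12 -2.4 0.1 -0.6" --pt "32 5 11 -2.4 0.2 -0.7" --pt "32 4 13 -2.4 0.1 -0.6" --pt "32 5 12 -2.4 0.2 -0.7"

```text
clock: 24.68
position: [0.5938, -0.0967, 0.1346]
tcp_rot: [0.118, 0.682, 0.711, 0.125]
ft_force: [1.5, 0.6, -2.8]
width: 0.0332
```

Emit:
servo_tool --pt "0 0 0 0 0 0" --pt "0 0 0 0 0 0" --pt "0 0 0 0 0 0"

```text
clock: 24.93
position: [0.5944, -0.0982, 0.1352]
tcp_rot: [0.117, 0.682, 0.711, 0.125]
ft_force: [0.4, 0.1, -1.5]
width: 0.0326
```

```bash
python3 - <<'E'
from rackf import *
p,M=where(3)
rows(p,M,[(tuple(on(3,-.010,.028)),RR,7),(tuple(on(3,-.020,.028)),RR,3)])
E
```

```text
in saddle 3 : y 0.4 x -9.9 z 82.6 F(left,up,in) [ 0.1 -0.2  1.5] w 0.0326
[[0,0,8,0,0,0],[0,0,8,-0.1,-0.1,0],[0,0,7,0,0,0],[0,0,8,0,0,0],[0,0,8,-0.1,0,0],[0,0,8,0,-0.1,0],[-0.5,0.1,7.6,0,0,0]]
[[0,-3,0,0,0,0],[0,-4,0,0,0,0],[0,-3,0,0,0,0]]
```

Emit:
servo_tool --pt "0 0 8 0 0 0" --pt "0 0 8 0 0 0" --pt "0 0 8 0 0 0" --pt "0 0 8 0 0 0" --pt "0 0 8 0 0 0" --pt "0 0 8 0 0 0" --pt "0 0 6 0 0 0" --pt "0 -3 0 0 0 0" --pt "0 -3 0 0 0 0" --pt "0 -3 0 0 0 0"

```text
clock: 25.77
position: [0.6049, -0.0978, 0.0819]
tcp_rot: [0.119, 0.682, 0.711, 0.126]
ft_force: [18.3, 11.4, 2.8]
width: 0.0332
```

Emit:
servo_tool --pt "0 0 0 0 0 0" --pt "0 0 0 0 0 0" --pt "0 0 0 0 0 0"

```text
clock: 26.02
position: [0.605, -0.0979, 0.0822]
tcp_rot: [0.119, 0.682, 0.711, 0.126]
ft_force: [4.3, 0.4, -0.9]
width: 0.0328
```

```bash
python3 - <<'E'
from rackf import *
where(3)
E
```

```text
in saddle 3 : y 0.3 x -18.1 z 29.2 F(left,up,in) [0.2 3.7 2.3] w 0.0328
```

Emit:
servo_tool --pt "0 0 1 0 0 0" --pt "0 0 1 0 0 0" --pt "0 0 0.3 0 0 0" --pt "0 0 0 0 0 0" --pt "0 0 0 0 0 0"

```text
clock: 26.43
position: [0.6057, -0.0979, 0.0803]
tcp_rot: [0.119, 0.682, 0.711, 0.126]
ft_force: [-0.5, -0.1, 12.9]
width: 0.0329
```

Emit:
servo_tool --pt "0 0 0 0 0 0" --pt "0 0 0 0 0 0" --pt "0 0 0 0 0 0" --pt "0 0 0 0 0 0" --pt "0 0 0 0 0 0" --hand -0.1

```text
clock: 26.85
position: [0.605, -0.0975, 0.0793]
tcp_rot: [0.118, 0.682, 0.711, 0.125]
ft_force: [-0.4, -0.8, -0.0]
width: 0.0471
```

Emit:
servo_tool --pt "0 0 -10 0 0 0" --pt "0 0 -20 0 0 0" --pt "0 0 -30 0 0 0" --pt "0 0 -30 0 0 0" --pt "0 0 -30 0 0 0" --pt "0 0 -20 0 0 0" --pt "0 0 0 0 0 0" --pt "0 0 0 0 0 0" --pt "0 0 0 0 0 0"

```text
clock: 27.6
position: [0.5576, -0.1, 0.2111]
tcp_rot: [0.118, 0.682, 0.711, 0.125]
ft_force: [-0.5, 0.9, -0.7]
width: 0.047
```

```bash
python3 - <<'E'
from rackf import *
p,M=where(3); check()
im,d,c=grab('scene'); W=cloud(d,c); cv2.imwrite('pics/s2.png',cv2.resize(im[170:310,180:430],(800,448),interpolation=cv2.INTER_CUBIC))
P=W[235:315,185:310].reshape(-1,3); Q=P[(P[:,2]>.008)&(P[:,2]<.018)&(P[:,0]>.33)&(P[:,0]<.5)]
rng=np.random.default_rng(0);best=0
for _ in range(2000):
    a,b=Q[rng.integers(len(Q),size=2),:2]; d=b-a; L=np.linalg.norm(d)
    if L<.1: continue
    n=np.array([-d[1],d[0]])/L; k=np.abs((Q[:,:2]-a)@n)<.010
    if k.sum()>best: best=k.sum(); K=Q[k]
print('keeper',best,cv2.minAreaRect((K[:,:2]*1000).astype(np.float32)))
rows(p,M,[((.48,.04,.25),Rt(0,8),5),((.40,.17,.25),Rt(0),5)])
E
```

```text
in saddle 3 : y 0.2 x -18.6 z 166.5 F(left,up,in) [ 1.  -0.7  0.5] w 0.047
flask on 0 5085 y [-18.4  13.2] x [-46.4  50.9] top 33.2 yslope [-0.007 -3.758]
flask on 1 5176 y [-17.4  14.6] x [-46.3  50.2] top 33.5 yslope [ 0.009 -2.274]
flask on 2 4219 y [-18.8  13.3] x [-47.   42.9] top 33.7 yslope [ 0.022 -2.728]
flask on 3 5271 y [-16.4  16. ] x [-47.5  50.7] top 33.9 yslope [ 0.001 -0.153]
keeper 551 ((464.3047180175781, 147.378662109375), (316.38330078125, 19.970722198486328), 87.56700134277344)
[[29,-11,-12,2.4,-0.2,0.5],[28,-12,-12,2.3,-0.1,0.4],[29,-12,-11,2.4,-0.2,0.5],[28,-13,-11,2.3,-0.1,0.4],[27.9,-13.4,-10.3,2.4,-0.2,0.5]]
[[26,-16,-2,1.6,0,0],[26,-16,-2,1.6,0,0],[26,-16,-1,1.6,0,0],[26,-16,-1,1.6,0,0],[26,-15.7,-0.9,1.6,0,0]]
```

View pics/s2.png

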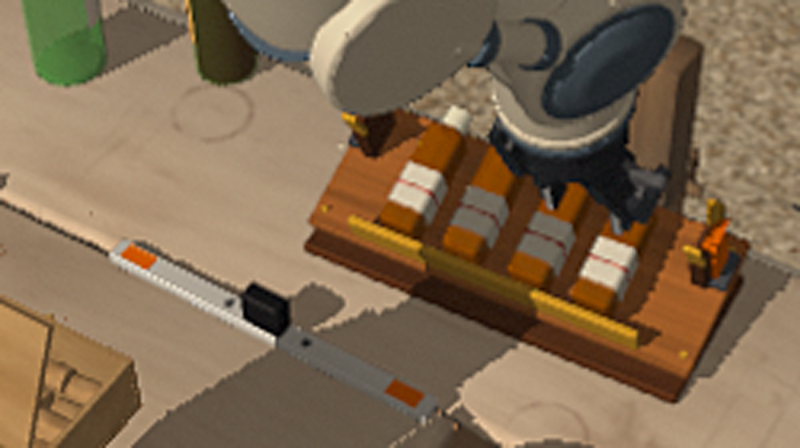

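All four flasks lie on their saddles, caps uphill and bases at the stop. The keeper has been knocked aside, so its bar centre is now near (0.464, 0.147). I'll look at it from above before gripping.

```bash
python3 - <<'E'
from rackf import *
p,M=pose()
rows(p,M,[((.51,.02,.26),Rt(0,10),5),((.465,.147,.25),Rt(-2.5),5)])
E
```

```text
[[24,-5,-12,1.9,-0.2,0.5],[25,-5,-12,2,-0.1,0.4],[24,-6,-12,1.9,-0.2,0.5],[24,-6,-12,2,-0.2,0.4],[24.1,-7.4,-11.5,1.9,-0.1,0.5]]
[[25,-9,0,2,-0.1,0.5],[26,-10,1,2,0,0.5],[25,-9,1,2,-0.1,0.5],[25,-10,1,2,0,0.5],[25.2,-9.9,2.2,2,-0.1,0.5]]
```

Emit:
servo_tool --pt "24 -5 -12 1.9 -0.2 0.5" --pt "25 -5 -12 2 -0.1 0.4" --pt "24 -6 -12 1.9 -0.2 0.5" --pt "24 -6 -12 2 -0.2 0.4" --pt "24 -7 -12 1.9 -0.1 0.5" --pt "25 -9 0 2 -0.1 0.5" --pt "26 -10 1 2 0 0.5" --pt "25 -9 1 2 -0.1 0.5" --pt "25 -10 1 2 0 0.5" --pt "25 -10 2 2 -0.1 0.5" --hand -0.5

```text
clock: 28.53
position: [0.4647, 0.1479, 0.2505]
tcp_rot: [0.0, 0.723, 0.691, -0.001]
ft_force: [0.1, -0.7, -0.1]
width: 0.0639
```

Emit:
servo_tool --pt "0 0 0 0 0 0" --pt "0 0 0 0 0 0" --pt "0 0 0 0 0 0"

```text
clock: 28.78
position: [0.4655, 0.1464, 0.2507]
tcp_rot: [0.001, 0.722, 0.692, -0.0]
ft_force: [0.7, -0.5, 0.7]
width: 0.0644
```

```bash
python3 - <<'E'
from rackf import *
im,d,c=grab('wrist'); cv2.imwrite('pics/w3.png',im); W=cloud(d,c); np.savez('w3.npz',W=W)
P=W.reshape(-1,3); p,M=pose(); print(p)
Q=P[(P[:,2]>.008)&(P[:,2]<.016)&(abs(P[:,0]-.464)<.05)&(abs(P[:,1]-.147)<.2)]
H=P[(P[:,2]>.043)&(P[:,2]<.053)&(abs(P[:,0]-.464)<.04)&(abs(P[:,1]-.147)<.06)]
for n,K in(('bar',Q),('handle',H)): print(n,len(K),cv2.minAreaRect((K[:,:2]*1000).astype(np.float32)),np.median(K[:,2]).round(4))
E
```

```text
[0.46553411 0.14606185 0.25090935]
bar 5655 ((468.0824890136719, 144.1293182373047), (327.22607421875, 22.68768310546875), 88.12037658691406) 0.0118
handle 813 ((467.95904541015625, 144.00636291503906), (38.90739059448242, 20.163408279418945), 89.26290130615234) 0.0474
```

View pics/w3.png

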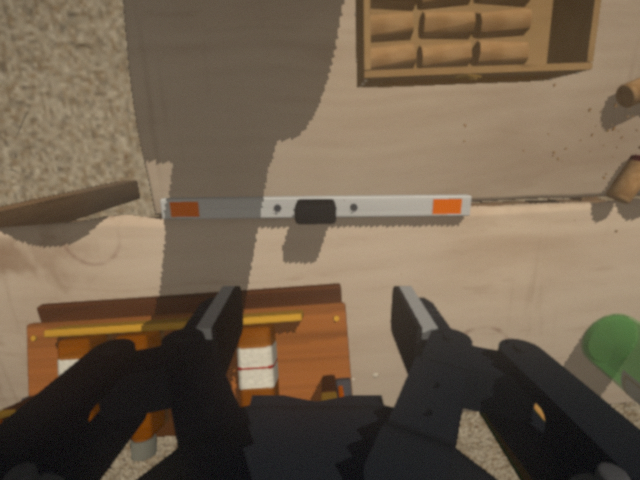

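```bash
python3 - <<'E'
from rackf import *
p,M=pose()
rows(p,M,[((.4675,.1445,.13),Rt(-1.9),4),((.4675,.1445,.036),Rt(-1.9),5)])
E
```

```text
[[0,0,30,0,0,-0.2],[-1,1,30,0,0,-0.1],[0,0,31,0.1,0.1,-0.2],[-0.3,0.9,29.9,0,0,-0.1]]
[[0,0,19,0,0,0],[0,0,19,0,0,0],[0,0,18,0,0,0],[0,0,19,0,0,0],[0,0,19,0,0,0]]
```

Emit:
servo_tool --pt "0 0 30 0 0 -0.2" --pt "-1 1 30 0 0 -0.1" --pt "0 0 31 0 0 -0.2" --pt "0 1 30 0 0 -0.1" --pt "0 0 19 0 0 0" --pt "0 0 19 0 0 0" --pt "0 0 18 0 0 0" --pt "0 0 19 0 0 0" --pt "0 0 19 0 0 0" --pt "0 0 0 0 0 0"

```text
clock: 29.67
position: [0.4668, 0.144, 0.0339]
tcp_rot: [0.0, 0.719, 0.695, -0.001]
ft_force: [-0.6, -0.2, -0.3]
width: 0.064
```

Emit:
servo_tool --pt "0 0 0 0 0 0" --pt "0 0 0 0 0 0" --pt "0 0 0 0 0 0" --pt "0 0 0 0 0 0" --pt "0 0 0 0 0 0" --pt "0 0 0 0 0 0" --pt "0 0 0 0 0 0" --hand 1 --newtons 90

```text
clock: 30.25
position: [0.4685, 0.1451, 0.0375]
tcp_rot: [0.002, 0.719, 0.695, 0.001]
ft_force: [-0.1, -2.7, 11.4]
width: 0.0385
```

Emit:
servo_tool --pt "0 0 -10 0 0 0" --pt "0 0 -20 0 0 0" --pt "0 0 -30 0 0 0" --pt "0 0 -30 0 0 0" --pt "0 0 -30 0 0 0" --pt "0 0 -30 0 0 0" --pt "0 0 -30 0 0 0" --pt "0 0 0 0 0 0"

```text
clock: 30.92
position: [0.4695, 0.1459, 0.2225]
tcp_rot: [0.003, 0.719, 0.695, 0.004]
ft_force: [1.5, 0.9, 0.2]
width: 0.0388
```

```bash
cat >> rackf.py <<'E'
def bar():
    "held keeper in tool frame: bar top points"
    im,d,c=grab('wrist'); W=cloud(d,c).reshape(-1,3); p,M=pose(); F=(W-p)@M*1000
    k=F[(abs(F[:,0])<175)&(abs(F[:,0])>45)&(abs(F[:,1])<20)&(F[:,2]>14)&(F[:,2]<38)]
    if len(k)>50:
        print('bar n',len(k),'x',np.percentile(k[:,0],[.5,99.5]).round(1),'y',np.percentile(k[:,1],[2,50,98]).round(1),'z',np.median(k[:,2]).round(1),'y-slope',np.polyfit(k[:,0],k[:,1],1).round(3),'z-slope',np.polyfit(k[:,0],k[:,2],1).round(4))
    return im
E
python3 - <<'E'
from rackf import *
p,M=pose(); print(p,env.get_obs()['width']); cv2.imwrite('pics/w4.png',bar()); print('seat',SEAT)
p,M=pose()
up=RR@np.array([0,0,-1.])
a=SEAT+up*(.036+.09)
rows(p,M,[((.52,.07,.255),Rt(0,8),5),(tuple(a),RR,6)])
print(a)
E
```

```text
[0.4695228  0.14590455 0.22249108] 0.03880354798942364
bar n 21720 x [-148.7  151.1] y [-11.   -2.3  10. ] z 23.4 y-slope [-0.002 -1.922] z-slope [-1.20000e-03  2.39962e+01]
seat [ 0.6478696  -0.0061777   0.10645762]
[[-15,11,-7,-1.5,0,-0.4],[-15,11,-7,-1.5,0.1,-0.4],[-15,11,-6,-1.5,0,-0.4],[-15,11,-6,-1.5,0,-0.3],[-14.7,10.7,-5.8,-1.5,0,-0.4]]
[[-13,13,7,-2,0.1,-0.4],[-13,13,7,-2,0.1,-0.4],[-13,13,8,-2,0.1,-0.4],[-14,12,8,-2,0.1,-0.4],[-13,12,9,-2,0.1,-0.4],[-13.5,11.5,8.9,-2,0.1,-0.3]]
[ 0.60481286 -0.00798231  0.22485889]
```

Emit:
servo_tool --pt "-15 11 -7 -1.5 0 -0.4" --pt "-15 11 -7 -1.5 0.1 -0.4" --pt "-15 11 -6 -1.5 0 -0.4" --pt "-15 11 -6 -1.5 0 -0.3" --pt "-15 11 -6 -1.5 0 -0.4"

```text
clock: 31.38
position: [0.5189, 0.0686, 0.2512]
tcp_rot: [0.048, 0.706, 0.706, 0.046]
ft_force: [1.3, 1.5, -0.8]
width: 0.0384
```

Emit:
servo_tool --pt "-13 13 7 -2 0.1 -0.4" --pt "-13 13 7 -2 0.1 -0.4" --pt "-13 13 8 -2 0.1 -0.4" --pt "-14 12 8 -2 0.1 -0.4" --pt "-13 12 9 -2 0.1 -0.4" --pt "-13 12 9 -2 0.1 -0.4" --pt "0 0 0 0 0 0" --pt "0 0 0 0 0 0" --pt "0 0 0 0 0 0"

```text
clock: 32.13
position: [0.6036, -0.0079, 0.2206]
tcp_rot: [0.118, 0.682, 0.711, 0.122]
ft_force: [-0.7, 0.4, -1.5]
width: 0.039
```

```bash
python3 - <<'E'
from rackf import *
cv2.imwrite('pics/w5.png',bar()); p,M=pose()
l=RR.T@(p-SEAT)*1000; print('tcp in seat y,x,z',l[0],l[1],-l[2],'rot err',np.degrees(R.from_matrix(RR.T@M).as_rotvec()),env.get_obs()['width'])
for n in('scene','wrist','side'):
    im,d,c=grab(n); cv2.imwrite(f'pics/{n}5.png',im); W=cloud(d,c).reshape(-1,3); L=(W-SEAT)@RR*1000; L[:,2]*=-1
    hsv=cv2.cvtColor(im,cv2.COLOR_BGR2HSV).reshape(-1,3).astype(int)
    org=(hsv[:,0]<13)&(hsv[:,1]>190)&(hsv[:,2]>120); br=(hsv[:,0]>18)&(hsv[:,0]<28)&(hsv[:,1]>150)&(hsv[:,2]>110)
    for s in(1,-1):
        for nm,k in(('orange',org),('brass',br)):
            q=L[k&(L[:,0]*s>140)&(L[:,0]*s<200)&(abs(L[:,1])<40)&(L[:,2]>-25)&(L[:,2]<55)]
            if len(q)>5: print(n,s,nm,len(q),np.percentile(q,[3,50,97],axis=0).round(1).tolist())
im=np.hstack([cv2.resize(cv2.imread('pics/wrist5.png'),(400,300)),cv2.resize(cv2.imread('pics/scene5.png')[150:300,250:450],(400,300))]); cv2.imwrite('pics/v5.png',im)
E
```

```text
bar n 21736 x [-149.3  150.4] y [-12.4  -3.7   8.6] z 26.5 y-slope [-2.00e-03 -3.28e+00] z-slope [-2.00000e-04  2.70497e+01]
tcp in seat y,x,z 0.3469073209187806 -2.341382519749466 122.60086936742343 rot err [ 0.46101911 -0.04747628 -0.06345517] 0.03911236186231981
scene 1 orange 27 [[159.0, -10.5, 11.6], [167.1, -4.3, 26.0], [173.1, 5.5, 39.8]]
scene 1 brass 14 [[151.4, -24.7, 4.1], [156.3, -21.2, 24.9], [160.6, -19.1, 34.8]]
scene -1 orange 19 [[-174.9, -11.4, 2.9], [-168.7, 1.6, 33.3], [-155.3, 9.6, 40.4]]
scene -1 brass 40 [[-162.8, -25.4, 1.5], [-156.3, -2.4, 20.3], [-151.3, 18.9, 36.5]]
wrist 1 orange 110 [[159.3, -8.7, 9.4], [164.8, -8.0, 20.4], [172.2, -0.6, 37.8]]
wrist 1 brass 117 [[150.9, -21.1, 30.6], [156.7, -19.5, 31.9], [162.5, -17.7, 33.1]]
wrist -1 orange 177 [[-172.3, -10.7, 13.8], [-161.1, 0.9, 17.0], [-158.2, 8.1, 38.7]]
wrist -1 brass 156 [[-162.5, -23.4, 16.6], [-155.4, -21.4, 32.7], [-149.4, -19.4, 34.1]]
side -1 brass 30 [[-165.5, -27.3, -0.4], [-162.3, -22.5, 23.9], [-153.6, 17.8, 34.1]]
```

View pics/v5.png

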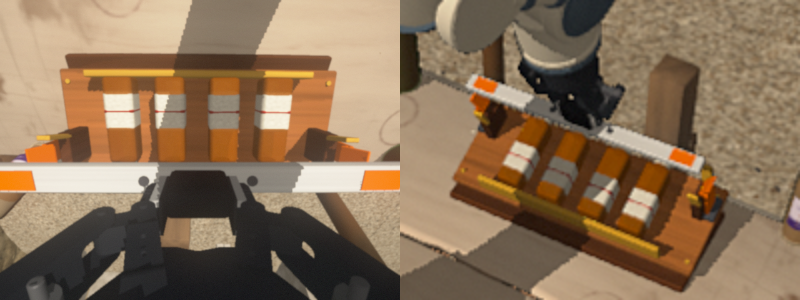

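The bar is held over the rack, between the two hooks. Both hooks are visible at about (45,150) and (350,150) in the left half. Before lowering, I'll check the bar's tilt and slip in the grip.

```bash
python3 - <<'E'
from rackf import *
for n in ('wrist','scene'):
    im,d,c=grab(n); W=cloud(d,c).reshape(-1,3); p,M=pose(); F=(W-p)@M*1000
    k=F[(abs(F[:,0])<175)&(abs(F[:,0])>50)&(abs(F[:,1])<22)&(F[:,2]>16)&(F[:,2]<36)]
    A=np.c_[k[:,0],k[:,1],np.ones(len(k))]
    for _ in range(4):
        s,*_r=np.linalg.lstsq(A,k[:,2],rcond=None); r=abs(k[:,2]-A@s); m=r<2; k=k[m];A=A[m]
    print(n,len(k),'z=%.4fx+%.4fy+%.2f'%tuple(s),'x',np.percentile(k[:,0],[.3,99.7]).round(1),'y',np.percentile(k[:,1],[1,99]).round(1),'yslope',np.polyfit(k[:,0],k[:,1],1).round(4))
    l=RR.T@(p-SEAT)*1000; print('tcp in seat y,x,z',l[0].round(1),l[1].round(1),-l[2].round(1))
E
```

```text
wrist 16558 z=-0.0003x+-0.0411y+26.12 x [-149.  151.] y [-12.1   9. ] yslope [-0.0022 -1.6384]
tcp in seat y,x,z 0.4 -1.8 122.8
scene 352 z=0.0001x+-0.0094y+26.38 x [-163.8  162.3] y [-15.1   7.9] yslope [-0.0043 -3.5892]
tcp in seat y,x,z 0.3 -1.8 122.7
```

Emit:
servo_tool --pt "0.5 1 7 0.5 0 0.5" --pt "0 1 8 0 0 0" --pt "0 1 8 0 0 0" --pt "0 0 8 0 0 0" --pt "0 0 6 0 0 0" --pt "0 0 4 0 0 0" --pt "0 0 0 0 0 0" --pt "0 0 0 0 0 0"

```text
clock: 33.1
position: [0.6206, -0.007, 0.1829]
tcp_rot: [0.115, 0.685, 0.709, 0.12]
ft_force: [0.2, -0.7, -0.7]
width: 0.0384
```

```bash
cat >> rackf.py <<'E'
def seat(view=None):
    p,M=pose(); l=RR.T@(p-SEAT)*1000; o=env.get_obs()
    print('tcp in seat y %.1f x %.1f z %.1f'%(l[0],l[1],-l[2]),'F(left,up,in)',(RR.T@o['ft_force']).round(1),'T',(RR.T@o['torque']).round(2),'w',round(o['width'],4),'rot',np.degrees(R.from_matrix(RR.T@M).as_rotvec()).round(2))
    for n in ('wrist','scene'):
        im,d,c=grab(n); W=cloud(d,c).reshape(-1,3); L=(W-SEAT)@RR*1000; L[:,2]*=-1
        z0=-l[2]-26.3
        k=L[(abs(L[:,0])<170)&(abs(L[:,0])>45)&(abs(L[:,0])<140)&(abs(L[:,1])<24)&(abs(L[:,2]-z0)<9)]
        A=np.c_[k[:,0],k[:,1],np.ones(len(k))]
        for _ in range(5):
            s,*_r=np.linalg.lstsq(A,k[:,2],rcond=None); r=abs(k[:,2]-A@s); m=r<2; k=k[m];A=A[m]
        print(n,len(k),'underside z=%.4fy+%.4fx+%.2f'%(s[0],s[1],s[2]-12),'x',np.percentile(k[:,1],[1,99]).round(1),'xslope',np.polyfit(k[:,0],k[:,1],1).round(4))
        if n=='scene' and view:
            cv2.imwrite(view,cv2.resize(im[165:305,255:440],(793,600),interpolation=cv2.INTER_CUBIC))
E
python3 - <<'E'
from rackf import *
seat('pics/s6.png')
E
```

```text
tcp in seat y 0.3 x 0.5 z 81.2 F(left,up,in) [-0.7 -0.1  0.7] T [0.24 0.01 0.  ] w 0.0384 rot [ 0.93 -0.06  0.44]
wrist 16356 underside z=-0.0010y+0.0163x+42.99 x [-12.3   9.3] xslope [ 0.0056 -1.6224]
scene 283 underside z=-0.0018y+0.0567x+43.40 x [-14.6   7.8] xslope [ 1.7000e-03 -3.1371e+00]
```

View pics/s6.png

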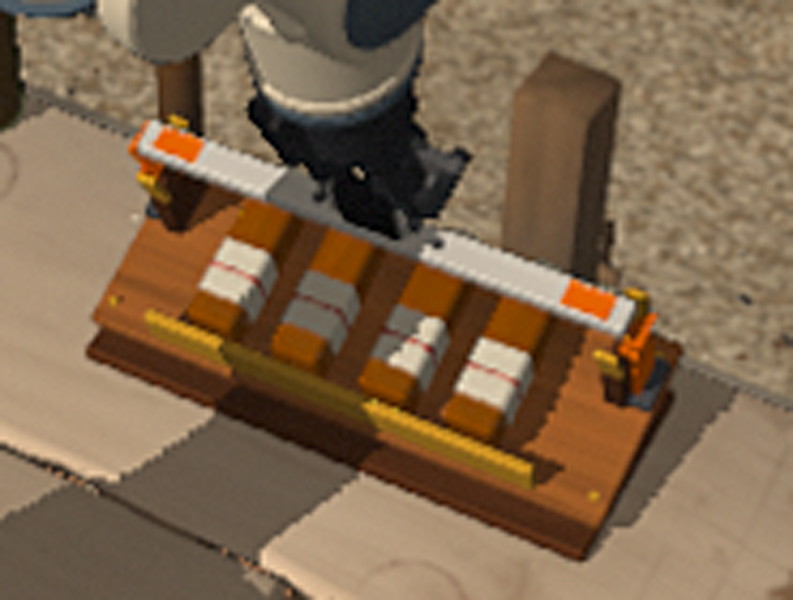

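Emit:
servo_tool --pt "0 1 4 0.7 0 0" --pt "0 0 5 0 0 0" --pt "0 0 5 0 0 0" --pt "0 0 5 0 0 0" --pt "0 0 4 0 0 0" --pt "0 0 0 0 0 0"

```text
clock: 33.7
position: [0.6288, -0.0067, 0.1608]
tcp_rot: [0.11, 0.686, 0.71, 0.115]
ft_force: [-0.3, -0.1, 0.6]
width: 0.0385
```

```bash
python3 - <<'E'
from rackf import *
seat()
E
```

```text
tcp in seat y 0.3 x 0.7 z 57.5 F(left,up,in) [-0.1 -0.1 -0.7] T [ 0.22  0.02 -0.02] w 0.0385 rot [ 1.65 -0.05  0.45]
wrist 16236 underside z=-0.0010y+0.0043x+19.39 x [-12.4   9.3] xslope [ 0.0054 -1.7065]
scene 286 underside z=-0.0011y+0.0123x+19.85 x [-15.    7.6] xslope [-4.0000e-04 -3.6446e+00]
```

Emit:
servo_tool --pt "0 0.5 3 0 0 0" --pt "0 0 3 0 0 0" --pt "0 0 3 0 0 0" --pt "0 0 2 0 0 0" --pt "0 0 0 0 0 0"

```text
clock: 34.22
position: [0.6329, -0.0066, 0.151]
tcp_rot: [0.11, 0.686, 0.71, 0.115]
ft_force: [0.2, 0.3, -3.3]
width: 0.0384
```

Emit:
servo_tool --pt "0 0 2 0 0 0" --pt "0 0 2 0 0 0" --pt "0 0 0 0 0 0"

```text
clock: 34.47
position: [0.6342, -0.0065, 0.1473]
tcp_rot: [0.111, 0.686, 0.71, 0.115]
ft_force: [1.2, 0.2, -3.0]
width: 0.0385
```

```bash
python3 - <<'E'
from rackf import *
seat()
E
```

```text
tcp in seat y 0.3 x 1.1 z 43.1 F(left,up,in) [0.2 0.1 3.3] T [0.08 0.03 0.03] w 0.0385 rot [ 1.6  -0.06  0.45]
wrist 16257 underside z=-0.0010y+0.0062x+4.90 x [-12.    9.7] xslope [ 0.0053 -1.2742]
scene 261 underside z=0.0019y+0.0411x+4.88 x [-14.8   8.1] xslope [ 0.0063 -3.2331]
```

Emit:
servo_tool --pt "0 0 1.5 0 0 0" --pt "0 0 1.5 0 0 0" --pt "0 0 1 0 0 0" --pt "0 0 0.5 0 0 0" --pt "0 0 0 0 0 0" --pt "0 0 0 0 0 0"

```text
clock: 35.07
position: [0.6354, -0.0065, 0.1432]
tcp_rot: [0.11, 0.686, 0.71, 0.115]
ft_force: [1.6, -0.1, -5.6]
width: 0.0389
```

```bash
python3 - <<'E'
from rackf import *
seat()
E
```

```text
tcp in seat y 0.2 x 0.9 z 38.8 F(left,up,in) [-0.2 -0.5  5.8] T [ 0.19 -0.6  -0.03] w 0.0389 rot [ 1.61 -0.06  0.44]
wrist 16186 underside z=-0.0027y+0.0058x+0.58 x [-12.2   9.5] xslope [ 0.0052 -1.4655]
scene 268 underside z=0.0005y+0.0264x+0.81 x [-15.4   7.5] xslope [-1.4000e-03 -3.9432e+00]
```

Emit:
servo_tool --pt "0 0 1 0 0 0" --pt "0 0 1 0 0 0" --pt "0 0 0 0 0 0" --pt "0 0 0 0 0 0" --pt "0 0 0 0 0 0"

```text
clock: 35.58
position: [0.6359, -0.0064, 0.1425]
tcp_rot: [0.111, 0.686, 0.71, 0.116]
ft_force: [-12.8, -0.1, 18.2]
width: 0.0386
```

```bash
python3 - <<'E'
from rackf import *
seat('pics/s7.png')
E
```

```text
tcp in seat y 0.3 x 1.1 z 38.0 F(left,up,in) [  0.4  -5.8 -21.5] T [ 1.12 -0.56  0.04] w 0.0386 rot [ 1.56 -0.07  0.43]
wrist 16227 underside z=-0.0031y+0.0047x+-0.13 x [-12.1   9.7] xslope [ 0.0055 -1.2794]
scene 244 underside z=-0.0025y+-0.0234x+-0.54 x [-15.7   8.3] xslope [ 0.0073 -3.9176]
```

View pics/s7.png

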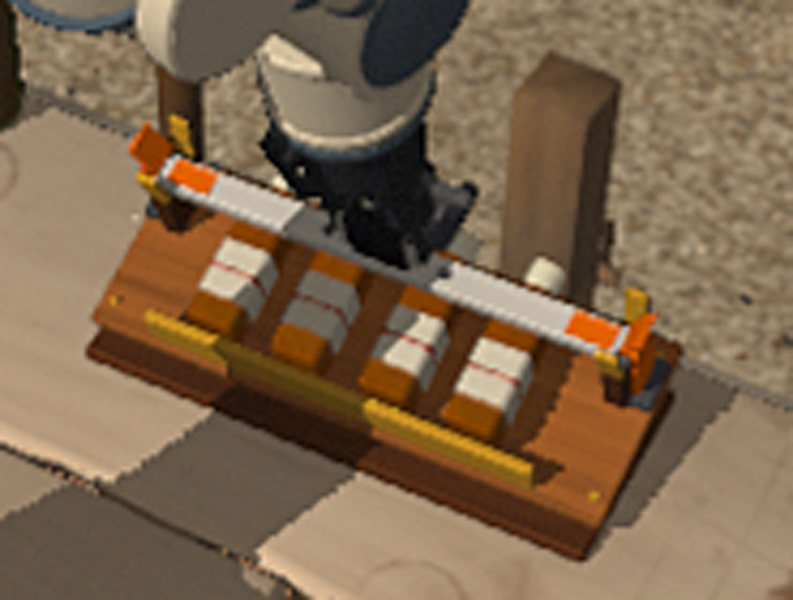

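```bash
cat >> rackf.py <<'E'
def hooks():
    for n in('scene','wrist'):
        im,d,c=grab(n); W=cloud(d,c).reshape(-1,3); L=(W-SEAT)@RR*1000; L[:,2]*=-1
        hsv=cv2.cvtColor(im,cv2.COLOR_BGR2HSV).reshape(-1,3).astype(int)
        org=(hsv[:,0]<13)&(hsv[:,1]>190)&(hsv[:,2]>120)
        for s in(1,-1):
            q=L[org&(L[:,0]*s>150)&(L[:,0]*s<200)&(abs(L[:,1])<22)&(L[:,2]>15)&(L[:,2]<55)]
            if len(q)>5: print(n,s,len(q),'y,x,z pct',np.percentile(q,[3,50,97],axis=0).round(1).tolist(),'y(z) fit',np.polyfit(q[:,2]-25,q[:,0],1).round(3))
E
python3 - <<'E'
from rackf import *
hooks()
print('before:')
for n in('scene','wrist'):
    pass
E
python3 - <<'E'
# same measure on the first (rest) scene frame
import sys; sys.path.insert(0,'.')
from rackf import *
z=np.load('scene0.npz'); W=z['W'].reshape(-1,3); hsv=cv2.cvtColor(z['im'],cv2.COLOR_BGR2HSV).reshape(-1,3).astype(int)
L=(W-SEAT)@RR*1000; L[:,2]*=-1; org=(hsv[:,0]<13)&(hsv[:,1]>190)&(hsv[:,2]>120)
for s in(1,-1):
    q=L[org&(L[:,0]*s>150)&(L[:,0]*s<200)&(abs(L[:,1])<22)&(L[:,2]>15)&(L[:,2]<55)]; print('rest',s,len(q),np.percentile(q,[3,50,97],axis=0).round(1).tolist(),np.polyfit(q[:,2]-25,q[:,0],1).round(3))
a=cv2.imread('pics/scene0.png'); im,d,c=grab('scene')
t=[cv2.resize(i[y:y+40,x:x+40],(400,300),interpolation=cv2.INTER_CUBIC) for i in(a,im) for x,y in((275,185),(385,225))]
cv2.imwrite('pics/hk.png',np.vstack([np.hstack(t[:2]),np.hstack(t[2:])]))
E
```

```text
scene 1 37 y,x,z pct [[159.5, -11.3, 15.4], [166.1, -2.0, 30.3], [175.1, 10.1, 39.9]] y(z) fit [  0.452 165.283]
scene -1 26 y,x,z pct [[-174.5, -12.0, 16.4], [-166.4, -3.6, 29.1], [-157.4, 7.9, 40.4]] y(z) fit [  -0.578 -164.671]
before:
rest 1 27 [[158.5, -12.1, 16.7], [167.9, -0.1, 31.6], [173.2, 9.5, 43.3]] [  0.311 165.298]
rest -1 16 [[-174.6, -9.8, 19.1], [-171.3, 0.3, 37.6], [-162.8, 8.1, 41.9]] [  -0.392 -166.539]
```

View pics/hk.png

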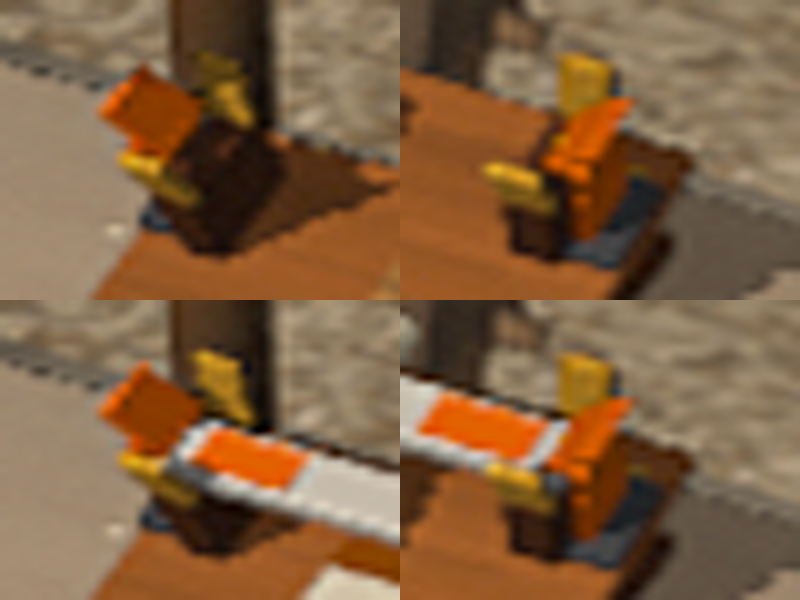

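Emit:
servo_tool --pt "0 0 0.5 0 0 0" --pt "0 0 0.5 0 0 0" --pt "0 0 0 0 0 0" --pt "0 0 0 0 0 0" --pt "0 0 -0.5 0 0 0"

```text
clock: 36.25
position: [0.6359, -0.0064, 0.1425]
tcp_rot: [0.111, 0.686, 0.71, 0.116]
ft_force: [-12.5, -1.0, 15.9]
width: 0.0387
```

Emit:
servo_tool --pt "0 0 0 0 0 0" --pt "0 0 0 0 0 0" --pt "0 0 0 0 0 0" --pt "0 0 0 0 0 0" --pt "0 0 0 0 0 0" --hand -0.4

```text
clock: 36.67
position: [0.6364, -0.0064, 0.1409]
tcp_rot: [0.111, 0.686, 0.71, 0.115]
ft_force: [0.3, -0.6, 0.9]
width: 0.0598
```

Emit:
servo_tool --pt "0 0 -8 0 0 0" --pt "0 0 -15 0 0 0" --pt "0 0 -30 0 0 0" --pt "0 0 -35 0 0 0" --pt "0 0 -35 0 0 0" --pt "0 -20 -20 0 0 0" --pt "0 0 0 0 0 0" --pt "0 0 0 0 0 0" --pt "0 0 0 0 0 0"

```text
clock: 37.42
position: [0.5723, -0.0088, 0.2705]
tcp_rot: [0.111, 0.686, 0.71, 0.116]
ft_force: [0.6, 0.4, 0.3]
width: 0.0597
```

```bash
python3 - <<'E'
from rackf import *
hooks(); check()
ims={}
for n in ('wrist','scene'):
    im,d,c=grab(n); ims[n]=im; W=cloud(d,c).reshape(-1,3); L=(W-SEAT)@RR*1000; L[:,2]*=-1
    k=L[(abs(L[:,0])<140)&(abs(L[:,0])>45)&(abs(L[:,1])<24)&(abs(L[:,2]-12)<6)]
    A=np.c_[k[:,0],k[:,1],np.ones(len(k))]
    for _ in range(5):
        s,*_r=np.linalg.lstsq(A,k[:,2],rcond=None); m=abs(k[:,2]-A@s)<2; k=k[m];A=A[m]
    print(n,len(k),'underside z=%.4fy+%.4fx+%.2f'%(s[0],s[1],s[2]-12),'x',np.percentile(k[:,1],[1,99]).round(1),'xslope',np.polyfit(k[:,0],k[:,1],1).round(4))
cv2.imwrite('pics/f1.png',np.hstack([cv2.resize(ims['wrist'],(400,300)),cv2.resize(ims['scene'][160:310,250:450],(400,300),interpolation=cv2.INTER_CUBIC)]))
E
```

```text
scene 1 32 y,x,z pct [[159.2, -11.5, 16.9], [168.4, -1.4, 32.1], [173.9, 11.0, 41.1]] y(z) fit [  0.413 164.872]
scene -1 18 y,x,z pct [[-173.9, -11.2, 18.3], [-165.8, -1.1, 28.8], [-161.3, 7.9, 40.9]] y(z) fit [  -0.565 -164.922]
wrist 1 768 y,x,z pct [[159.4, -7.8, 16.2], [165.6, 2.7, 27.6], [172.0, 12.9, 37.9]] y(z) fit [  0.553 164.312]
wrist -1 586 y,x,z pct [[-172.9, -10.3, 16.1], [-165.5, 1.3, 27.5], [-159.1, 12.0, 38.6]] y(z) fit [  -0.539 -164.068]
flask on 0 3190 y [-17.9  13.8] x [-46.3  52.2] top 33.3 yslope [ 0.01  -2.382]
flask on 1 3206 y [-17.1  15.9] x [-46.6  51.4] top 33.6 yslope [ 0.007 -0.54 ]
flask on 2 3205 y [-18.2  14.2] x [-47.1  50.8] top 33.7 yslope [ 0.006 -1.713]
flask on 3 3249 y [-15.7  16.3] x [-47.7  50.7] top 33.9 yslope [0.008 1.008]
wrist 5226 underside z=-0.0033y+0.0133x+-0.17 x [-12.6   9.4] xslope [ 0.0067 -2.0139]
scene 278 underside z=-0.0028y+-0.0254x+-0.41 x [-16.3   7.3] xslope [ 9.0000e-04 -3.8806e+00]
```

View pics/f1.png

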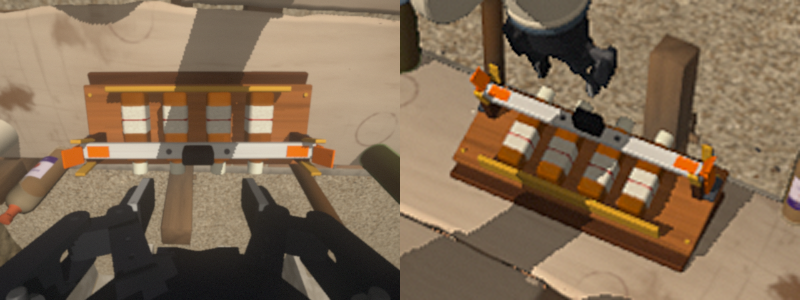

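```bash
python3 -c "
from cell import env
o=env.get_obs(); print(o['clock'],o['ft_force'].round(1)); print(env.finish_job())"
```

```text
37.6667 [-0.3  1.  -0.4]
the job is handed in; nothing more can be done
None
```

I laid all four flasks on saddles 0 to 3, cap uphill and base against the brass stop. Then I pressed the keeper home by its handle until it bore on the posts at about 20 N, released it, drew the arm clear and handed the job in at 37.7 s. The hand-in gives no verdict, so what follows rests on my own last checks.

- **Flasks:** each is within about 2 mm of its saddle's middle line. The bases are at the stop within 2 to 3 mm, and the flask tops sit 33 to 34 mm above the cork.
- **Keeper:** its underside is within 0.5 mm of the seat height and its tilt is below about 0.03 rad. The wrist and scene cameras disagreed by about 3 mm on where it lies along the slope (−1.6 against −4.5 mm). Both readings are inside the 8 mm limit.
- **Hooks:** both looked the same as at rest, with their catches about 5 mm over the bar ends. I judged this from the pictures and depth only, because the joint angles cannot be read.
- **Bottles and candle:** I took no final measurement of them. The arm stayed clear of them and no unexpected force showed.
- **Disturbance:** the keeper was knocked about 4 cm aside during the flask work. I measured its new position before gripping it.

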